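# Scoop the net floats into the crock and latch the keeper bar

## Task

Using the bailer as a scoop, get all three varnished wooden net floats out of the wooden tray and tip them into the stoneware crock; do not touch the floats with the gripper and let none fall on the bench. Put the bailer down flat on the bench again, and when the floats are all in, swing the keeper bar over the crock until it snaps home in its catch. Leave the other things on the bench where they are.

Things in the scene. Friction and masses are not known exactly. Their poses are not given: they have to be found in the camera images.
- bailer: aluminium scoop with a wooden handle over its pan. Origin under the pan's middle, x towards the open lip. Pan 120 mm long (x -60 to 60), 112 wide, floor 2 thick; back wall (x -60) and sides 45 high (x 0 to 35: 25 high, none beyond). Handle: level bar 18 wide, 20 tall, from x -67 to 33, centre line 76 mm above the underside, on a 24 mm wide strut at the back. 0.2 kg. Stands on the bench
- bailer_handle (a point): the place to grip the bailer: on the handle's centre line at x -12, 76 mm above its underside
- bailer_lip (a point): middle of the front edge of the bailer's underside (x +60)
- tray: open grey driftwood tray fixed to the bench, long side along its x: outside 286 x 144 mm, 50 mm high, walls 8 mm, inside 270 x 128 mm; its inner floor lies 12 mm above the bench. Origin under its centre, on the bench
- float1: egg-shaped varnished wooden net float, 33 mm thick and 44 mm long with a dark bore; origin at its centre, its x axis along its length; at the start it lies in the tray's far (+x) half
- float2: egg-shaped varnished wooden net float, 33 mm thick and 44 mm long with a dark bore; origin at its centre, its x axis along its length; at the start it lies in the tray's far (+x) half
- float3: egg-shaped varnished wooden net float, 33 mm thick and 44 mm long with a dark bore; origin at its centre, its x axis along its length; at the start it lies in the tray's far (+x) half
- crock: grey stoneware crock on a fixed dark wooden cradle (150 mm in x, 225 in y, 12 thick). Origin on the bench under the crock's centre. Outside 140 mm across, inner radius 64 (58 at the floor), rim 97 and inner floor 18 above the bench. Steel hinge post at y +90 (120 high); catch post at y -92 (85 high, stop plate to 118, sprung brass roller at its -x side). Keeper bar opens to -x
- crock_mouth (a point): centre of the crock's mouth, at rim height (97 mm above the bench)
- keeper_hinge (a point): on the vertical axis of the keeper bar's hinge, at the bar's height (110 mm above the bench)
- keeper_peg (a point): top centre of the upright wooden peg on the keeper bar, 170 mm above the bench; the peg is 18 mm thick, stands 58 mm above the bar, 145 mm from the hinge axis. The steel bar is 188 mm long, 16 wide, 101 to 112 mm above the bench, with a 60 mm disc at its middle
- keeper (a joint): angle of the keeper bar in rad: 0 = shut across the crock along its -y, against the stop; it grows as the bar swings towards the crock's -x (pi/2: the bar points to -x from the hinge). It stays where it is left. The sprung roller resists (about 5 N at the bar's end) from 0.09 to 0.05 and holds the bar below that
- compass: brass pocket compass, 72 mm across, 23 mm high, near the crock's cradle, to be left alone
- boathook: black iron boathook tip, 150 mm long along its x, 26 mm high, beyond the crock, to be left alone
- mug: grey stoneware mug, 76 mm across, 85 mm high, handle at its +y, behind the bailer, to be left alone
- needle: flat wooden netting needle, 200 mm long, 6 mm thick, to be left alone
- spanner: steel spanner, 170 mm long, lying flat, to be left alone
- jar: amber glass jar, 72 mm across, 95 mm high, to be left alone
- sinker: conical lead sinker, 72 mm across, 64 mm high, to be left alone
- bobbin: dark wooden bobbin, 70 mm across, 76 mm high, to be left alone

How it is judged (in metres and radians):
On the way, in this order (a step that is already met when the one before it is completed fails the run):
1. all three floats lie in the crock while the keeper bar is still open (horizontal distance between each of float1, float2, float3 and crock_mouth below 0.06 m and height (world z) of each of float1, float2, float3 below 0.095 m and value of joint keeper above 0.5 rad), for 0.2 s.
2. the keeper bar is shut in its catch (value of joint keeper below 0.045 rad), for 0.2 s.
At the end, for the whole second after the job is handed in: All three floats are at rest inside the crock (centres within 60 mm of its axis and below the rim), the keeper bar is shut in its catch (less than 0.045 rad open), and the bailer rests flat on the bench (underside within 6 mm of it, tilt under 0.1 rad), released (horizontal distance between each of float1, float2, float3 and crock_mouth below 0.06 m and height (world z) of each of float1, float2, float3 below 0.095 m and value of joint keeper below 0.045 rad and height (world z) of bailer below 0.006 m and angle between bailer's own z axis and vertical below 0.1 rad and linear speed of bailer below 0.03 m/s and linear speed of each of float1, float2, float3 below 0.05 m/s); the robot touches nothing.
It fails at once if the gripper touches a float (contact force between the fingers and float1 above 0.3 N or contact force between the fingers and float2 above 0.3 N or contact force between the fingers and float3 above 0.3 N).
It fails at once if a float falls on the bench (height (world z) of any of float1, float2, float3 below 0.0245 m).
It fails at once if one of the other things is shifted by more than 30 mm (distance of any of compass, boathook, mug, needle, spanner, jar, sinker, bobbin from where it was at the start of the episode above 0.03 m).
It also fails if it takes over 72 s, if anything falls off the work surface, if the arm or the gripper's body presses on something with over 40 N, if the wrist force passes 120 N, or if a joint passes its speed limit or range.

## Robot

A 6-joint arm with a two-finger parallel gripper is mounted at the origin on the work surface. World frame = base frame: x ahead of the robot, y to its left, z up, the work surface at z = 0. Lengths are in m, angles in degrees, forces in N, time in s.
With the tool pointing down it reaches from about 0.35 to 0.875 m from the base axis. Payload 4.2 kg.
Tool frame: the origin (TCP) lies on the mounting face of the last link; the fingertips stand 182 mm ahead of it and the grasp point (between the pads) lies 164 mm ahead of it (r.tcp_to_grasp is the distance from the TCP to the grasp point, in m); z points along the fingers, y is the line along which they close (so a half turn about z gives the same grasp; the last joint's range is limited). The gripper opens to 87 mm and grips with 3 to 60 N. Pads are 19 mm wide; open, the fingers measure 117 mm over their backs; the gripper's body (75 mm by 190 mm) begins 51 mm behind the grasp point.
Start: joints at [14.817, 22.042, 0.453, 0, -68.411, -14.817], TCP at [0.625, 0, 0.405] pointing down, gripper open.
Joint ranges: [-179.83, 179.83], [-69.29, 118.12], [-61.27, 80.66], [-181.25, 117.63], [-171.15, -9.14], [-177.46, 177.46]. Speed limits (degrees/s): [159.86, 159.86, 180, 180, 180, 180].

## Interface

Orientations are given as a 3x3 rotation matrix whose columns are the frame's x, y, z axes.
In Python, from station import sense, eyes, r gives the robot as it stands.
- The arm moves only by the tool jog_arm, never from a script. Its argument "increments" is a list of rows, each a list of 4 numbers: the shift along the tool's x, y, z normalised to -1 to 1, where 1 is 0.02 m, then the turn about the tool's z normalised to -1 to 1, where 1 is 0.08 rad. A call has 1 to 10 rows; each row shifts and turns the commanded pose from where the row before left it, along the tool's axes as they then stand; what a row does not reach is not made up. A row lasts 1/10 s, in which the tool goes at most 50 mm and 8.59 degrees, less where a joint would pass 70% of its speed; a pose out of reach is approached as far as the arm can. A call with a number of a shift or a turn outside -1 to 1 is refused whole. A call with a gripper value outside its range is refused whole. "grip" is the finger opening in mm, from 0 to 87, set as the call begins (left out, the last holds). The fingers move at their own pace and stop on an object; the grip force is fixed at half the most. Time passes only in rows, so rows that do not move let the fingers close. It gives the time, the measured TCP pose, the force, the opening and the grip force at its end, in the units of the state.
- sense(): the state, without advancing time (a new reading comes with each control period).
- eyes.capture(name): name is "scene" or "side" or "wrist"; returns the picture (400x640x3 uint8, blue, green, red); there is no depth.
- eyes.get_calibration(name): a dict with "camera_matrix" (3x3 intrinsics, pixels), "R" (3x3) and "t" (3): a world point X has camera coordinates R X + t; the wrist camera has in their place "T_tool_cam" (4x4, takes a point from camera to tool coordinates, whose origin is the TCP and whose axes are the flange's). Camera axes: x right, y down, z forward; pixel columns grow to the right and rows downward; lengths in m; the calibration is good to about 2 mm. A picture is of the moment at which its call begins: read the wrist's pose just before it. get_calibration takes no time and is no camera call.
- r.finish_job(): hands the job in; it is judged then, once.
Trained networks look in the newest picture that a camera, given by its name, has taken for a name from the list of things; names that differ only in an ending like _2 or _b are one class to them, and where a whole thing is asked for, a point or a joint stands for the part that bears it (a point fixed in the world has none). Each returns a list of dicts, best first, with "conf" (0 to 1); they miss things now and then, are a little off and sometimes report something else, mostly with a low value. They report only what shows in the picture. A call takes as long as a camera call.
- eyes.spot_in(camera, name): "centre" ([x, y, z] in m, in world coordinates, good to about 4 mm: the middle of the surface that is visible of it).
- eyes.outline_of(camera, name): "mask" (400x640 bool, what is visible of it).
The state is a dict: "time_s": time; "joints": joint angles; "joint_velocities": joint speeds; "effort": joint torques, N m; "tcp_pos": TCP position; "ee_rot": TCP orientation; "wrist_force": force on the tool from outside, world axes, zero at the start; "moment": the same for the moment, N m; "gripper_width": opening from 0.0 (shut) to 1.0 (fully open); "gripper_force": force on a finger pad.
Only numpy, scipy, OpenCV 4.12 (cv2) and the standard library are available. Lean on these libraries where they do the work, as an engineer would, in place of code of your own. Each camera call takes 0.05 s, during which the arm holds its last target. There are 200 camera calls.

## Working session

There is one attempt and no reset: what is moved stays moved. The work goes in short steps, Python scripts to look and compute and a tool call to move; the robot and the scene stay as the last step left them, time stands still between calls to the robot, and variables do not carry over. Pictures are saved under pics/ and viewed, at most 10 in all, crops included, and the job is handed in when it is done.

Besides the shell and the picture viewer there is one more tool, called after "Request:" as name(argument=value, ...) on one line, values as JSON. jog_arm: Moves the arm, as the interface text tells. Its arguments: {"type":"object","properties":{"increments":{"type":"array"},"grip":{"type":"number"}},"required":["increments"]}

```bash
mkdir -p pics
cat > h.py <<'E'
import numpy as np, cv2
from station import sense, eyes, r
def cap(cams=("scene","side"),tag="a"):
    for c in cams: cv2.imwrite(f"pics/{c}_{tag}.png", eyes.capture(c))
def spots(cam,names,n=1):
    for nm in names:
        for d in eyes.spot_in(cam,nm)[:n]: print(cam,nm,np.round(d["centre"],3),round(d["conf"],2))
def proj(cam,X):
    k=eyes.get_calibration(cam); p=np.asarray(k["camera_matrix"])@(np.asarray(k["R"])@np.asarray(X,float)+np.asarray(k["t"])); return p[:2]/p[2]
E
python3 - <<'E'
from h import *
s=sense(); print(s["tcp_pos"],s["ee_rot"],s["gripper_width"],s["time_s"])
cap()
a=cv2.imread("pics/scene_a.png");
for c in ("scene","side"):
    spots(c,["bailer","bailer_handle","bailer_lip","tray","float1","crock","keeper_peg","keeper_hinge","compass"],3 if 0 else 2)
    spots(c,["float1"],4)
E
```

```text
[6.24787804e-01 4.59636507e-05 4.03670627e-01] [[-1.75334896e-04 -9.99997758e-01 -2.11009428e-03]
 [-9.99999984e-01  1.75420266e-04 -4.02724553e-05]
 [ 4.06425183e-05  2.11008719e-03 -9.99997773e-01]] 0.999399309271479 0.0
scene bailer [0.67  0.018 0.015] 0.75
scene bailer [0.608 0.264 0.   ] 0.63
scene bailer_handle [0.61  0.263 0.004] 0.75
scene bailer_handle [0.552 0.002 0.043] 0.39
scene bailer_lip [0.604 0.264 0.001] 0.87
scene tray [ 0.576 -0.294  0.009] 0.78
scene float1 [ 0.664 -0.283  0.039] 0.68
scene float1 [0.502 0.295 0.061] 0.63
scene crock [0.553 0.002 0.04 ] 0.64
scene crock [0.435 0.083 0.114] 0.31
scene keeper_peg [0.438 0.083 0.111] 0.55
scene keeper_peg [ 0.622 -0.251  0.039] 0.38
scene keeper_hinge [0.552 0.009 0.034] 0.59
scene compass [ 0.433 -0.076  0.019] 0.61
scene float1 [ 0.664 -0.283  0.039] 0.68
scene float1 [0.502 0.295 0.061] 0.63
scene float1 [ 0.655 -0.323  0.04 ] 0.46
scene float1 [ 0.62  -0.251  0.039] 0.43
side bailer [0.594 0.264 0.005] 0.61
side bailer [ 0.611 -0.253  0.038] 0.2
side bailer_handle [ 0.427 -0.084  0.02 ] 0.4
side bailer_lip [0.599 0.259 0.007] 0.95
side tray [ 0.573 -0.294  0.014] 0.7
side float1 [ 0.61  -0.256  0.038] 0.52
side float1 [ 0.656 -0.287  0.038] 0.42
side crock [ 0.535 -0.012  0.05 ] 0.8
side crock [0.438 0.08  0.112] 0.27
side keeper_peg [0.435 0.084 0.112] 0.75
side keeper_hinge [ 0.535 -0.018  0.052] 0.71
side compass [ 0.428 -0.085  0.02 ] 0.7
side compass [ 0.531 -0.018  0.053] 0.26
side float1 [ 0.61  -0.256  0.038] 0.52
side float1 [ 0.656 -0.287  0.038] 0.42
side float1 [ 0.427 -0.083  0.019] 0.29
```

View pics/scene_a.png

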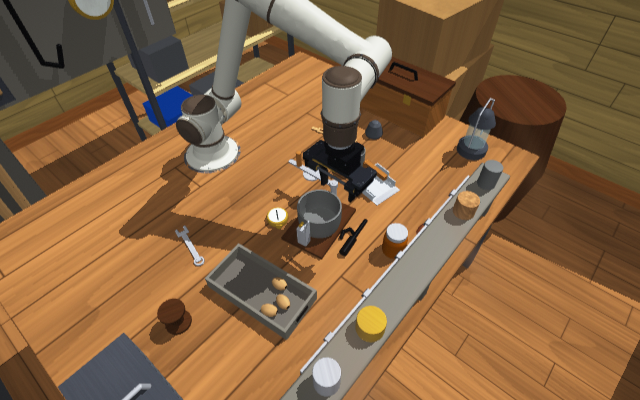

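View pics/side_a.png

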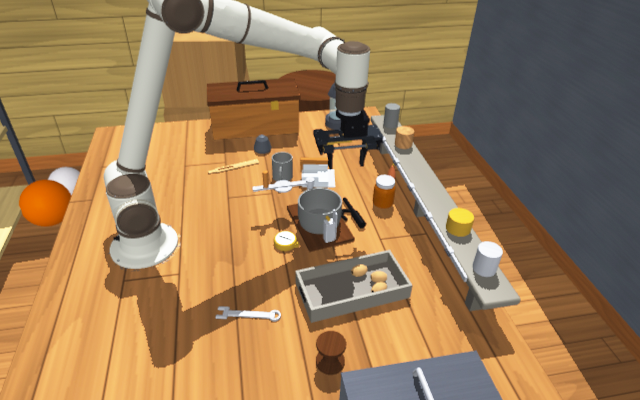

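Run:
```python
from h import *
print(eyes.get_calibration("wrist")["T_tool_cam"])
cap(("wrist",),"w0")
spots("wrist",["bailer","bailer_handle","bailer_lip","tray","crock","keeper_peg","keeper_hinge","compass"],2)
```

```text
[[-1.06818158e-04 -9.55379054e-01 -2.95382550e-01  8.11321970e-02]
 [ 9.99999523e-01 -3.88704981e-04  8.95592819e-04 -8.85643447e-05]
 [-9.70447289e-04 -2.95382314e-01  9.55378641e-01  1.87951596e-02]
 [ 0.00000000e+00  0.00000000e+00  0.00000000e+00  1.00000000e+00]]
wrist bailer [0.594 0.214 0.006] 0.63
wrist bailer_handle [0.593 0.213 0.004] 0.67
wrist bailer_lip [0.595 0.215 0.003] 0.66
wrist tray [ 0.556 -0.01   0.017] 0.27
wrist crock [ 0.55  -0.009  0.018] 0.75
wrist keeper_hinge [ 0.554 -0.011  0.015] 0.8
wrist compass [ 0.437 -0.07   0.023] 0.88
```

View pics/wrist_w0.png

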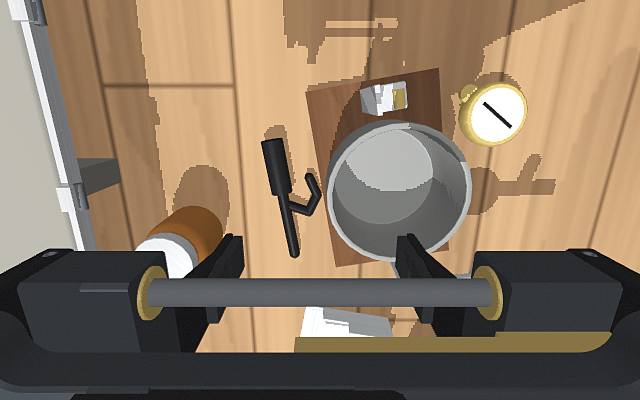

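Request:
jog_arm(increments=[[-1,0,0,0],[-1,0,0,0],[-1,0,0,0],[-1,0,0,0],[-1,0,0,0],[-1,0,0,0],[-1,0,0,0],[-1,0,0,0],[-1,0,0,0],[0,0,0,0]])

```text
time_s: 2.55
tcp_pos: [0.625, 0.1828, 0.4044]
ee_rot: [[0.003, -1.0, 0.0], [-1.0, -0.003, 0.0], [-0.0, -0.0, -1.0]]
wrist_force: [0.1, 0.9, -1.5]
gripper_width: 0.996
gripper_force: 0.0
```

Run:
```python
from h import *
s=sense(); print(s["tcp_pos"],s["ee_rot"][:,0])
cap(("wrist",),"w1")
spots("wrist",["bailer","bailer_handle","bailer_lip"],2)
```

```text
[0.62496901 0.1828422  0.40441451] [ 2.75889786e-03 -9.99996165e-01 -2.42774747e-04]
wrist bailer [0.591 0.255 0.007] 0.96
wrist bailer_handle [0.589 0.255 0.003] 0.63
wrist bailer_lip [ 0.592  0.256 -0.004] 0.65
```

View pics/wrist_w1.png

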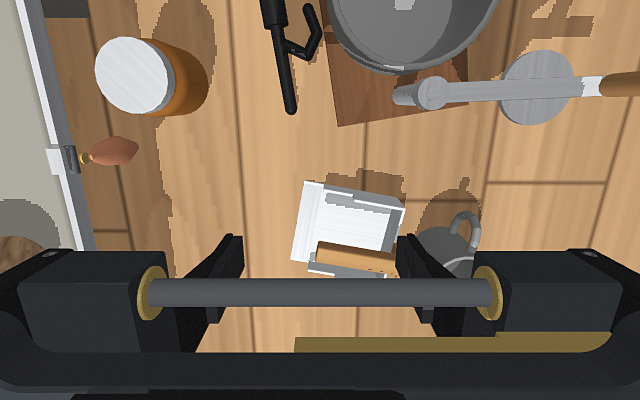

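Request:
jog_arm(increments=[[-1,-0.75,0,-1],[0,0,0,-1],[0,0,0,-1],[0,0,0,-1],[0,0,0,-1],[0,0,0,-1],[0,0,0,-1],[0,0,0,-1],[0,0,0,-1],[0,0,0,-1]])

```text
time_s: 3.75
tcp_pos: [0.6401, 0.199, 0.4049]
ee_rot: [[0.719, -0.695, -0.0], [-0.695, -0.719, -0.0], [0.0, 0.0, -1.0]]
wrist_force: [0.1, 0.7, -0.4]
gripper_width: 1.0
gripper_force: 0.0
```

Request:
jog_arm(increments=[[0,0,0,-1],[0,0,0,-1],[0,0,0,-1],[0,0,0,-1],[0,0,0,-1],[0,0,0,-1],[0,0,0,-1],[1,-1,0,-0.5],[1,-1,0,0],[0,0,0,0]])

```text
time_s: 4.75
tcp_pos: [0.6887, 0.2322, 0.4032]
ee_rot: [[0.985, -0.171, -0.0], [-0.171, -0.985, -0.0], [-0.0, 0.0, -1.0]]
wrist_force: [-0.1, 0.4, -0.6]
gripper_width: 1.0
gripper_force: 0.0
```

Run:
```python
from h import *
s=sense(); print(s["tcp_pos"],s["ee_rot"][:,0],s["joints"])
cap(("wrist",),"w2")
np.savez("w2.npz",p=s["tcp_pos"],R=s["ee_rot"])
spots("wrist",["bailer","bailer_handle","bailer_lip","mug"],2)
```

```text
[0.68865172 0.23220348 0.40319939] [ 9.85315192e-01 -1.70745157e-01 -2.51556458e-04] [ 3.13362470e+01  3.23119093e+01  1.71142876e+01  3.79994919e-03
 -7.48247316e+01  4.88316126e+01]
wrist bailer [0.606 0.26  0.004] 0.74
wrist bailer_handle [0.605 0.257 0.005] 0.65
wrist bailer_handle [0.785 0.095 0.094] 0.33
wrist bailer_lip [0.608 0.263 0.001] 0.67
wrist mug [0.503 0.296 0.044] 0.57
```

View pics/wrist_w2.png

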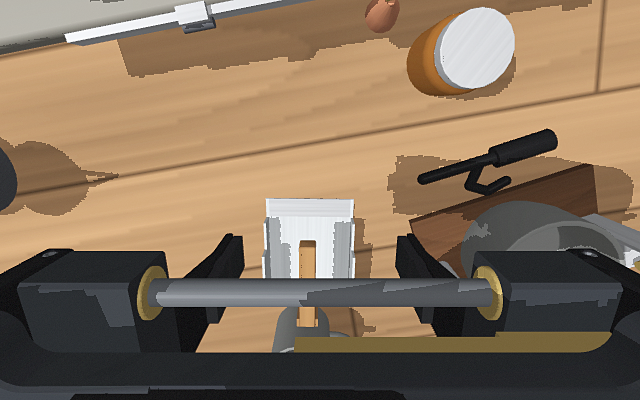

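```bash
cat >> h.py <<'E'
def ray(s,uv):
    k=eyes.get_calibration("wrist"); T=np.asarray(k["T_tool_cam"]); R=np.asarray(s["ee_rot"])
    d=R@T[:3,:3]@np.linalg.solve(np.asarray(k["camera_matrix"]),[uv[0],uv[1],1]); return np.asarray(s["tcp_pos"])+R@T[:3,3], d
def onz(s,uv,z):
    o,d=ray(s,uv); return o+d*(z-o[2])/d[2]
E
python3 - <<'E'
from h import *
s=sense()
L=onz(s,(311.5,199),0.001);La=onz(s,(268,198),0.001);Lb=onz(s,(355,199),0.001)
H=onz(s,(308,240),0.086); H2=onz(s,(308,320),.086)
print(L,La,Lb,H,H2)
d=(La-Lb)[:2]; print("lip yaw",np.degrees(np.arctan2(d[1],d[0]))-90, np.linalg.norm(d))
d=(L-H)[:2]; print(np.degrees(np.arctan2(d[1],d[0])),np.linalg.norm(d))
s1=dict(tcp_pos=[0.62496901,0.1828422,0.40441451],ee_rot=np.array([[0.00276,-1,0],[-1,-.00276,0],[0,0,-1]]))
o1,d1=ray(s1,(319,254)); o2,d2=ray(s,(308,240))
A=np.c_[d1,-d2]; t=np.linalg.lstsq(A,o2-o1,rcond=None)[0]; print(o1+d1*t[0],o2+d2*t[1])
E
```

```text
[0.64988345 0.2478125  0.001     ] [0.66076343 0.30266899 0.001     ] [0.64031806 0.19265465 0.001     ] [0.63209848 0.25269693 0.086     ] [0.53420158 0.27075345 0.086     ]
lip yaw -10.527898769784386 0.11189802536225367
-15.356981304336443 0.018443509824311463
[0.62554615 0.25777031 0.08230508] [0.62943068 0.25339732 0.080049  ]
```

Request:
jog_arm(increments=[[-0.9,-0.1,0,0.1],[-0.9,-0.1,0,0],[-0.9,-0.1,0,0],[-0.9,-0.1,0,0],[-0.9,-0.1,0.5,0],[-0.9,0,1,0],[0,0,1,0],[0,0,1,0],[0,0,0.5,0],[0,0,0,0]])

```text
time_s: 6.0
tcp_pos: [0.5818, 0.2601, 0.3237]
ee_rot: [[0.984, -0.178, -0.002], [-0.178, -0.984, -0.002], [-0.002, 0.002, -1.0]]
wrist_force: [0.3, -0.3, -0.2]
gripper_width: 1.001
gripper_force: 0.0
```

Run:
```python
from h import *
s=sense(); print(s["tcp_pos"],s["ee_rot"][:,0])
R=np.array(s["ee_rot"]); print(R.T@(np.array([.583,.2615,.24])-s["tcp_pos"])/.02)
```

```text
[0.58176643 0.26005091 0.32369754] [ 0.98399135 -0.17820496 -0.00200551]
[ 0.05617204 -0.0905011   4.18460341]
```

Request:
jog_arm(increments=[[0,-0.1,1,0],[0,0,1,0],[0,0,1,0],[0,0,0.8,0],[0,0,0.4,0],[0,0,0,0]])

```text
time_s: 6.6
tcp_pos: [0.5828, 0.2624, 0.2406]
ee_rot: [[0.984, -0.178, -0.001], [-0.178, -0.984, -0.001], [-0.0, 0.001, -1.0]]
wrist_force: [-0.2, -0.8, 0.6]
gripper_width: 0.999
gripper_force: 0.0
```

Run:
```python
from h import *
s=sense(); print(s["tcp_pos"],s["ee_rot"][:,0])
a=eyes.capture("wrist"); b=eyes.capture("side")
cv2.imwrite("pics/c3.png",np.hstack([a[:,100:540],b[100:260,220:440].repeat(2,0).repeat(2,1)[:400] if 0 else cv2.resize(b[120:260,240:380],(400,400))])[:, :840][:,40:])
```

```text
[0.58276657 0.26243299 0.24055157] [ 9.84024996e-01 -1.78029803e-01 -4.43857284e-04]
```

View pics/c3.png

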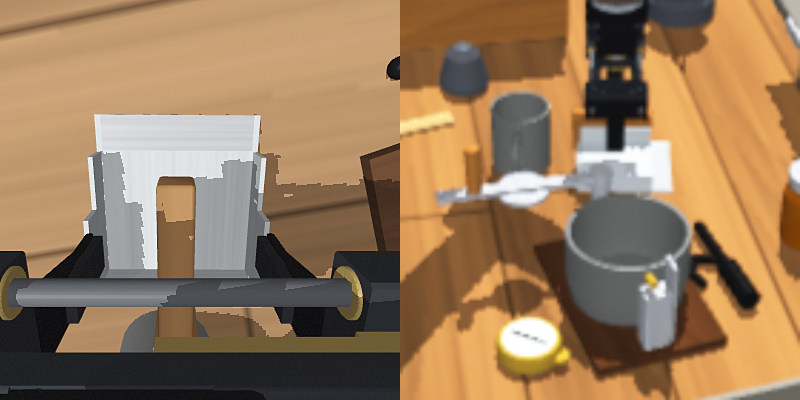

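Request:
jog_arm(increments=[[0,0,0,0],[0,0,0,0],[0,0,0,0],[0,0,0,0],[0,0,0,0],[0,0,0,0]], grip=5)

```text
time_s: 7.3
tcp_pos: [0.5826, 0.2626, 0.2408]
ee_rot: [[0.984, -0.178, -0.0], [-0.178, -0.984, -0.0], [-0.0, 0.0, -1.0]]
wrist_force: [0.2, 1.1, -0.3]
gripper_width: 0.534
gripper_force: 0.0
```

Run:
```python
from h import *
s=sense(); print(s["gripper_width"]*87,s["gripper_force"],s["tcp_pos"])
for c in("scene","side"):
    eyes.capture(c)
    for nm in ("tray","float1","crock"):
        D=eyes.outline_of(c,nm)[:4 if nm=="float1" else 1]
        for i,d in enumerate(D):
            m=d["mask"].astype(np.uint8); np.save(f"m_{c}_{nm}_{i}.npy",m); ys,xs=np.nonzero(m)
            print(c,nm,round(d["conf"],2),m.sum(),xs.mean().round(1),ys.mean().round(1),xs.min(),xs.max(),ys.min(),ys.max())
# tray corner fit: model silhouette of box vs mask
from scipy.optimize import minimize
B=np.array([[x,y,z] for x in(-.143,.143) for y in(-.072,.072) for z in(0,.05)])
def sil(p,c,shape=(400,640)):
    th=p[2];R=np.array([[np.cos(th),-np.sin(th),0],[np.sin(th),np.cos(th),0],[0,0,1]])
    pts=np.array([proj(c,R@b+[p[0],p[1],0]) for b in B]); im=np.zeros(shape,np.uint8)
    cv2.fillConvexPoly(im,np.round(cv2.convexHull(pts.astype(np.float32))*16).astype(int),1,cv2.LINE_AA,4); return im
M={}
for c in("scene","side"):
    m=np.load(f"m_{c}_tray_0.npy"); cs=max(cv2.findContours(m,0,2)[0],key=cv2.contourArea)
    f=np.zeros_like(m); cv2.fillPoly(f,[cv2.convexHull(cs)],1); M[c]=f
def cost(p): return sum(np.sum(sil(p,c)!=M[c]) for c in M)
best=min((minimize(cost,[.576,-.294,t],method="Nelder-Mead",options=dict(initial_simplex=[[.576,-.294,t],[.586,-.294,t],[.576,-.284,t],[.576,-.294,t+.1]])) for t in(-.1,0,.1)),key=lambda q:q.fun)
print(best.x,best.fun)
```

```text
46.485673449621984 0.0 [0.58262588 0.26259921 0.24075553]
scene tray 0.57 4948 260.7 289.4 206 316 246 338
scene float1 0.67 178 282.6 302.3 276 289 295 310
scene float1 0.67 160 279.2 283.9 272 286 278 290
scene float1 0.55 168 268.8 309.9 261 277 304 316
scene crock 0.87 3611 317.1 214.3 281 355 151 258
side tray 0.87 4907 349.3 286.2 297 411 251 322
side float1 0.69 695 317.3 174.1 300 335 158 188
side float1 0.61 162 378.4 276.4 371 386 271 282
side float1 0.46 149 359.0 270.6 351 367 265 276
side crock 0.86 3329 314.3 213.6 253 354 170 251Traceback (most recent call last):
  File "<stdin>", line 22, in <module>
  File "<stdin>", line 22, in <genexpr>
    res = _minimize_neldermead(fun, x0, args, callback, bounds=bounds,
                               **options)
    fxr = func(xr)
    fx = function(np.copy(x), *(wrapper_args + args))
  File "<stdin>", line 21, in cost
  File "<stdin>", line 21, in <genexpr>
  File "<stdin>", line 15, in sil
  File "h.py", line 9, in proj
    k=eyes.get_calibration(cam); p=np.asarray(k["camera_matrix"])@(np.asarray(k["R"])@np.asarray(X,float)+np.asarray(k["t"])); return p[:2]/p[2]
ValueError: time passes only in moves, steps and waits
```

Request:
jog_arm(increments=[[0,0,0,0],[0,0,0,0],[0,0,0,0],[0,0,0,0],[0,0,0,0],[0,0,0,0],[0,0,0,0]], grip=0)

```text
time_s: 8.4
tcp_pos: [0.5827, 0.2626, 0.2407]
ee_rot: [[0.984, -0.178, 0.0], [-0.178, -0.984, 0.0], [0.0, -0.0, -1.0]]
wrist_force: [-0.0, 0.2, -0.2]
gripper_width: 0.203
gripper_force: 30.0
```

```bash
sed -i 's/^def cap/K={c:eyes.get_calibration(c) for c in ("scene","side","wrist")}\ndef cap/; s/eyes.get_calibration(cam)/K[cam]/; s/eyes.get_calibration("wrist")/K["wrist"]/' h.py
cat > fit.py <<'E'
from h import *
from scipy.optimize import minimize
B=np.array([[x,y,z] for x in(-.143,.143) for y in(-.072,.072) for z in(0,.05)])
def sil(p,c):
    th=p[2];R=np.array([[np.cos(th),-np.sin(th),0],[np.sin(th),np.cos(th),0],[0,0,1]])
    pts=np.array([proj(c,R@b+[p[0],p[1],0]) for b in B]); im=np.zeros((400,640),np.uint8)
    cv2.fillConvexPoly(im,np.round(cv2.convexHull(pts.astype(np.float32))*16).astype(int),255,cv2.LINE_AA,4); return im/255.
M={}
for c in("scene","side"):
    m=np.load(f"m_{c}_tray_0.npy"); cs=max(cv2.findContours(m,0,2)[0],key=cv2.contourArea)
    f=np.zeros_like(m); cv2.fillPoly(f,[cv2.convexHull(cs)],1); M[c]=f
def cost(p): return sum(np.abs(sil(p,c)-M[c]).sum() for c in M)
for t in(-.1,.1):
    q=minimize(cost,[.576,-.294,t],method="Nelder-Mead",options=dict(initial_simplex=[[.576,-.294,t],[.586,-.294,t],[.576,-.284,t],[.576,-.294,t+.1]])); print("tray",q.x,q.fun)
# crock: rim + bar peg via triangulation of hand-picked pixels
def tri(us):
    A=[];b=[]
    for c,(u,v) in us.items():
        P=np.asarray(K[c]["camera_matrix"])@np.c_[K[c]["R"],K[c]["t"]]
        A+= [u*P[2]-P[0], v*P[2]-P[1]]
    A=np.array(A); return np.linalg.lstsq(A[:,:3],-A[:,3],rcond=None)[0]
f1=[(282.6,302.3),(279.2,283.9),(268.8,309.9)]; f2=[(378.4,276.4),(359,270.6)]
for a in f1:
    for b in f2:
        X=tri(dict(scene=a,side=b)); 
        if abs(X[2]-.028)<.03: print("float",X,a,b)
E
python3 fit.py
python3 - <<'E'
from h import *
s=sense(); print(s["gripper_width"]*87,s["gripper_force"],s["tcp_pos"])
E
```

```text
tray [ 0.58450778 -0.29080879  0.13658519] 495.92549019607844
tray [ 0.58424737 -0.2908761   0.13563645] 496.7411764705882
float [ 0.66289391 -0.27933678  0.02635578] (282.6, 302.3) (378.4, 276.4)
float [ 0.63143844 -0.24969892  0.00385   ] (282.6, 302.3) (359, 270.6)
float [ 0.64754538 -0.27847363  0.05099358] (279.2, 283.9) (378.4, 276.4)
float [ 0.6155962  -0.24531193  0.02412778] (279.2, 283.9) (359, 270.6)
float [ 0.62387815 -0.29304118  0.04157678] (268.8, 309.9) (359, 270.6)
17.694438673821516 29.99765893444419 [0.58266416 0.26260392 0.24074185]
```

Request:
jog_arm(increments=[[0,0,0,0],[0,0,-0.5,0],[0,0,-1,0],[0,0,-1,0],[0,0,-1,0],[0,0,-1,0],[0,0,-1,-1],[0,0,-1,-1],[0,0,-0.75,-1],[0,0,0,-0.94]])

```text
time_s: 9.4
tcp_pos: [0.5828, 0.2624, 0.3892]
ee_rot: [[0.99, 0.139, 0.004], [0.139, -0.99, 0.002], [0.004, -0.002, -1.0]]
wrist_force: [0.2, 0.3, -1.3]
gripper_width: 0.199
gripper_force: 30.0
```

Run:
```python
from h import *
s=sense(); print(s["gripper_width"]*87,s["gripper_force"],s["tcp_pos"],s["ee_rot"][:,0],s["wrist_force"],s["moment"])
for c in ("scene","side"):
    im=eyes.capture(c); cv2.imwrite(f"pics/lift_{c}.png",im)
cv2.imwrite("pics/lift.png",np.hstack([cv2.resize(cv2.imread("pics/lift_side.png")[100:260,240:400],(400,400),interpolation=2),cv2.resize(cv2.imread("pics/lift_scene.png")[110:250,270:410],(400,400),interpolation=2)]))
```

```text
17.348388309357585 29.99840296804905 [0.58275542 0.26238264 0.38919581] [0.99024562 0.13926097 0.00447062] [ 0.16296914  0.34415574 -1.30720099] [-0.0760002   0.06957018  0.05056343]
```

View pics/lift.png

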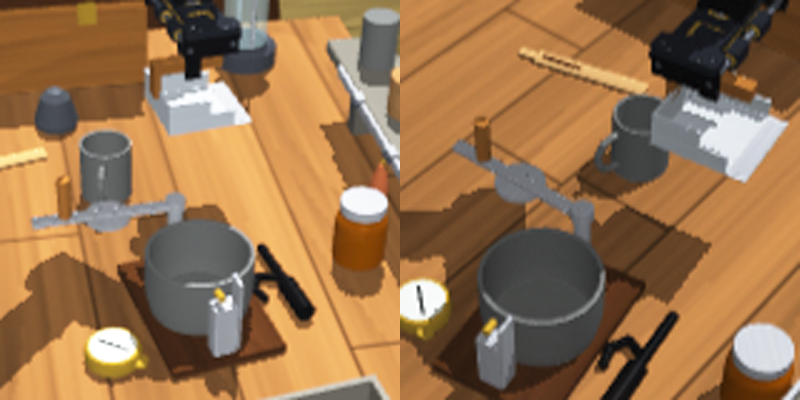

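Request:
jog_arm(increments=[[0,0.5,0,0],[0,1,0,0],[0,1,0,0],[0,1,0,0],[0,1,0,0],[0,1,0,0],[0,1,0,0],[0,1,0,0],[0,1,0,0],[0,1,0,0]])

```text
time_s: 10.5
tcp_pos: [0.6084, 0.0717, 0.3858]
ee_rot: [[0.991, 0.134, -0.0], [0.134, -0.991, -0.0], [-0.0, 0.0, -1.0]]
wrist_force: [-0.2, 0.1, -2.5]
gripper_width: 0.207
gripper_force: 30.0
```

Request:
jog_arm(increments=[[0,1,0,0],[0,1,0,0],[0,1,0,0],[0,1,0,0],[0,1,0,0],[0,1,0,0],[0,1,0,0],[0,1,0,0],[0,1,0,0],[0,1,0,0]])

```text
time_s: 11.5
tcp_pos: [0.635, -0.1264, 0.3857]
ee_rot: [[0.991, 0.134, -0.0], [0.134, -0.991, -0.0], [-0.0, 0.0, -1.0]]
wrist_force: [0.5, 1.1, -1.0]
gripper_width: 0.209
gripper_force: 30.0
```

Request:
jog_arm(increments=[[-1,1,0,0],[-1,1,0,0],[-1,1,0,0],[-1,1,0,0],[-1,1,0,0],[-1,1,0,0],[-1,1,0,0],[0,0.5,0,0],[0,0,0,0],[0,0,0,0]])

```text
time_s: 12.5
tcp_pos: [0.5173, -0.2919, 0.3856]
ee_rot: [[0.991, 0.135, 0.0], [0.135, -0.991, 0.0], [0.0, -0.0, -1.0]]
wrist_force: [-0.4, 0.2, -0.5]
gripper_width: 0.204
gripper_force: 30.0
```

Run:
```python
from h import *
s=sense(); print(s["tcp_pos"],s["ee_rot"][:,0])
th=.136;ex=np.array([np.cos(th),np.sin(th)]);ey=np.array([-ex[1],ex[0]]);d=np.array(s["tcp_pos"])[:2]-[.5845,-.2908]; print("tray frame",d@ex,d@ey)
a=eyes.capture("wrist");cv2.imwrite("pics/w4.png",a)
for d in eyes.spot_in("wrist","float1"): 
    e=np.array(d["centre"])[:2]-[.5845,-.2908]; print(d["centre"],d["conf"],e@ex,e@ey)
```

```text
[ 0.5172637  -0.29188568  0.38562339] [9.90853752e-01 1.34940103e-01 1.06568257e-04]
tray frame -0.06676265434202762 0.00804031723478855
[0.6469, -0.3191, 0.0398] 0.86 0.05798686731698317 -0.03649894818707231
[0.6164, -0.2462, 0.0391] 0.75 0.037652362291914605 0.039863136026138266
[0.6578, -0.2788, 0.0426] 0.6 0.07425013953114908 0.0019510970260082534
```

View pics/w4.png

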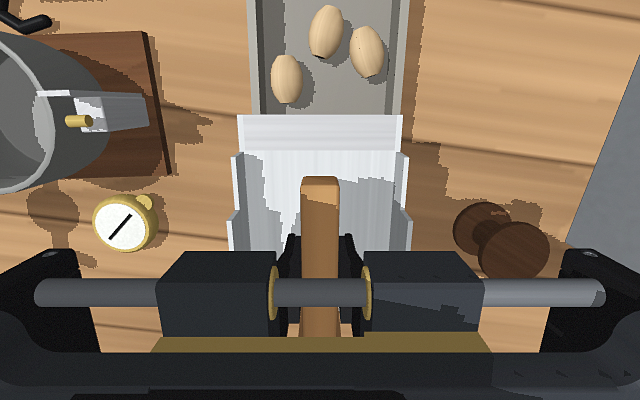

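Run:
```python
from h import *
s=sense(); th=.136;ex=np.array([np.cos(th),np.sin(th)]);ey=np.array([-ex[1],ex[0]])
a=cv2.imread("pics/w4.png"); g=cv2.cvtColor(a,6).astype(int); hsv=cv2.cvtColor(a,cv2.COLOR_BGR2HSV)[...,1].astype(int)
for v in (20,50,80,108):
    print(v,"sat L",hsv[v,240:276].tolist(),"R",hsv[v,380:420].tolist())
for uv in ((249,20),(249,100),(410,20),(402,100)):
    X=onz(s,uv,.05)[:2]-[.5845,-.2908]; print(uv,X@ex,X@ey)
for uv in ((237,114),(403,114)):
    X=onz(s,uv,.145)[:2]-[.5845,-.2908]; print("lip",uv,X@ex,X@ey)
```

```text
20 sat L [104, 106, 106, 105, 107, 109, 114, 27, 8, 15, 14, 15, 15, 15, 16, 15, 22, 23, 25, 25, 25, 26, 22, 23, 19, 17, 19, 22, 22, 20, 22, 22, 19, 22, 22, 19] R [20, 18, 20, 16, 21, 21, 20, 15, 18, 18, 19, 24, 23, 19, 23, 23, 21, 22, 22, 20, 17, 16, 18, 18, 16, 18, 13, 9, 142, 123, 115, 118, 118, 114, 116, 112, 114, 116, 118, 116]
50 sat L [104, 106, 104, 108, 105, 106, 107, 110, 85, 4, 14, 15, 14, 14, 17, 18, 15, 17, 29, 22, 25, 25, 29, 23, 21, 19, 22, 20, 22, 20, 22, 19, 20, 22, 17, 22] R [89, 92, 94, 104, 5, 15, 20, 23, 21, 21, 19, 21, 23, 23, 21, 21, 22, 17, 18, 18, 16, 16, 18, 19, 10, 60, 128, 117, 115, 114, 114, 117, 117, 114, 115, 118, 117, 118, 117, 117]
80 sat L [113, 110, 109, 111, 109, 107, 109, 109, 113, 117, 28, 8, 16, 14, 14, 16, 15, 17, 20, 28, 19, 32, 29, 25, 26, 23, 22, 18, 20, 13, 90, 84, 79, 77, 77, 76] R [20, 20, 20, 20, 18, 22, 22, 23, 21, 20, 21, 21, 21, 21, 19, 20, 21, 18, 18, 18, 18, 15, 9, 144, 126, 118, 116, 117, 118, 120, 115, 120, 117, 116, 113, 115, 118, 104, 106, 109]
108 sat L [107, 108, 108, 110, 107, 109, 106, 109, 109, 111, 109, 88, 6, 17, 16, 16, 14, 17, 17, 17, 29, 30, 25, 25, 22, 26, 23, 20, 20, 21, 20, 23, 18, 25, 26, 26] R [19, 17, 19, 18, 20, 20, 26, 21, 23, 23, 21, 24, 21, 17, 18, 18, 17, 18, 18, 13, 29, 133, 120, 115, 114, 118, 119, 117, 115, 114, 116, 119, 117, 118, 117, 105, 106, 107, 107, 105]
(249, 20) 0.08480338675769859 0.07266859581795806
(249, 100) 0.016211518459728978 0.07717801722240983
(410, 20) 0.08492036394378327 -0.07198987187051992
(402, 100) 0.016336744730923176 -0.07021169866147507
lip (237, 114) 0.006824001118201209 0.06560394442110692
lip (403, 114) 0.006921224415551668 -0.04778726553126059
```

Request:
jog_arm(increments=[[-0.2,0.3,0.5,0],[0,0,1,0],[0,0,1,0],[0,0,1,0],[0,0,1,0],[0,0,1,0],[0,0,0.6,0],[0,0,0.3,0],[0,0,0.1,0],[0,0,0,0]])

```text
time_s: 13.6
tcp_pos: [0.5145, -0.2979, 0.2561]
ee_rot: [[0.991, 0.136, 0.001], [0.136, -0.991, -0.0], [0.001, 0.0, -1.0]]
wrist_force: [0.6, 0.5, -1.3]
gripper_width: 0.201
gripper_force: 30.0
```

Run:
```python
from h import *
s=sense(); print(s["tcp_pos"],s["ee_rot"][:,0],s["wrist_force"])
th=.136;ex=np.array([np.cos(th),np.sin(th)]);ey=np.array([-ex[1],ex[0]]);d=np.array(s["tcp_pos"])[:2]-[.5845,-.2908]; print("tray frame",d@ex,d@ey)
a=eyes.capture("wrist");cv2.imwrite("pics/w5.png",a)
for d in eyes.spot_in("wrist","float1"): 
    e=np.array(d["centre"])[:2]-[.5845,-.2908]; print(d["centre"],d["conf"],e@ex,e@ey)
```

```text
[ 0.51452255 -0.29794616  0.25610899] [9.90656530e-01 1.36379114e-01 6.13852011e-04] [ 0.60731469  0.53234309 -1.30961069]
tray frame -0.07030018287703874 0.0024074501102282833
[0.6432, -0.2814, 0.0371] 0.87 0.059432441370671475 0.0013545895030208574
[0.6404, -0.3187, 0.042] 0.75 0.051601119179409655 -0.03522136424717751
[0.6158, -0.2443, 0.0388] 0.65 0.03731550671990414 0.041826940579449384
[0.4649, -0.0779, 0.0176] 0.27 -0.08963041721307564 0.22714963858701162
```

Request:
jog_arm(increments=[[0,0,0.15,0],[0,0,0.05,0],[0.5,0,0,0],[0.7,0,0,0],[0.7,0,0,0],[0,0,0,0]])

```text
time_s: 14.3
tcp_pos: [0.5542, -0.2927, 0.2528]
ee_rot: [[0.991, 0.137, 0.003], [0.137, -0.991, -0.002], [0.003, 0.002, -1.0]]
wrist_force: [0.4, -0.8, 4.3]
gripper_width: 0.2
gripper_force: 30.0
```

```bash
cat > st.py <<'E'
from h import *
s=sense(); print(s["time_s"],s["tcp_pos"],"F",np.round(s["wrist_force"],1),"M",np.round(s["moment"],2))
th=.136;ex=np.array([np.cos(th),np.sin(th)]);ey=np.array([-ex[1],ex[0]]);d=np.array(s["tcp_pos"])[:2]-[.5845,-.2908]; print("tray frame",d@ex,d@ey,"lip",d@ex+.069)
a=eyes.capture("wrist");cv2.imwrite("pics/w_last.png",a)
for d in eyes.spot_in("wrist","float1"): 
    e=np.array(d["centre"])[:2]-[.5845,-.2908]; print(np.round(d["centre"],3),round(d["conf"],2),(e@ex).round(3),(e@ey).round(3))
E
python3 st.py
```

```text
14.3 [ 0.55417096 -0.29273457  0.25276305] F [ 0.4 -0.8  4.3] M [-0.1   0.07 -0.03]
tray frame -0.030311282548463818 0.0021953360336216814 lip 0.03868871745153619
[ 0.661 -0.279  0.04 ] 0.93 0.077 0.002
[ 0.648 -0.316  0.038] 0.81 0.059 -0.034
[ 0.63  -0.244  0.042] 0.72 0.051 0.04
```

Request:
jog_arm(increments=[[0.8,0,0,0],[0.8,0,0,0],[0.8,0,0,0],[0.8,0,0,0],[0.7,0,0,0],[0.4,0,0,0],[0,0,0,0]])

```text
time_s: 15.1
tcp_pos: [0.6322, -0.2825, 0.2534]
ee_rot: [[0.991, 0.134, -0.021], [0.134, -0.991, 0.001], [-0.02, -0.004, -1.0]]
wrist_force: [-20.9, -0.7, 18.9]
gripper_width: 0.207
gripper_force: 30.1
```

```bash
python3 st.py
```

```text
15.1 [ 0.63219233 -0.28246429  0.25342262] F [-20.9  -0.7  18.9] M [-0.51  6.18 -0.38]
tray frame 0.04838211790554491 0.0017925599872288048 lip 0.11738211790554492
[ 0.694 -0.236  0.04 ] 0.81 0.115 0.039
[ 0.699 -0.279  0.043] 0.66 0.115 -0.004
[ 0.701 -0.316  0.043] 0.63 0.112 -0.041
```

View pics/w_last.png

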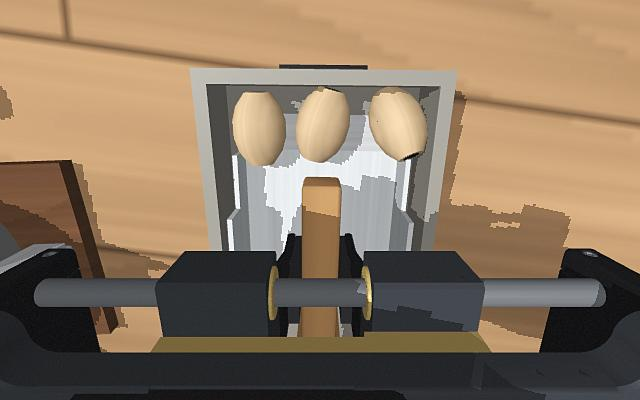

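Run:
```python
from h import *
s=sense(); th=.136;ex=np.array([np.cos(th),np.sin(th)]);ey=np.array([-ex[1],ex[0]])
def pw(X):
    T=np.asarray(K["wrist"]["T_tool_cam"]);R=np.asarray(s["ee_rot"]);c=T[:3,:3].T@(R.T@(np.asarray(X)-s["tcp_pos"])-T[:3,3]);p=np.asarray(K["wrist"]["camera_matrix"])@c;return p[:2]/p[2]
def tr(x,y,z): return np.r_[np.array([.5845,-.2908])+x*ex+y*ey,z]
for q in((.143,0,.05),(.135,0,.05),(.135,0,.012),(.125,0,.014),(.115,0,.014),(.09,.054,.039),(.09,-.054,.039)): print(q,pw(tr(*q)).round(0))
a=cv2.imread("pics/w_last.png"); print(a[64:130:2,290].tolist())
```

```text
(0.143, 0, 0.05) [324.  68.]
(0.135, 0, 0.05) [324.  84.]
(0.135, 0, 0.012) [324.  85.]
(0.125, 0, 0.014) [324. 101.]
(0.115, 0, 0.014) [324. 117.]
(0.09, 0.054, 0.039) [238. 161.]
(0.09, -0.054, 0.039) [410. 160.]
[[85, 110, 138], [51, 49, 49], [58, 60, 61], [176, 186, 188], [172, 182, 184], [172, 182, 184], [173, 183, 186], [172, 181, 184], [172, 181, 184], [174, 183, 186], [158, 165, 170], [80, 87, 89], [99, 104, 107], [99, 104, 107], [97, 102, 105], [99, 104, 106], [97, 103, 106], [95, 102, 106], [96, 103, 106], [97, 103, 105], [96, 101, 104], [97, 103, 105], [97, 103, 105], [98, 104, 108], [92, 99, 102], [168, 165, 163], [160, 157, 156], [158, 155, 154], [160, 156, 156], [158, 156, 155], [163, 160, 159], [166, 164, 163], [165, 162, 161]]
```

Request:
jog_arm(increments=[[-0.3,0,-0.03,0],[0,0.25,0,0],[0.25,0,0,0],[0.1,-0.25,0,0],[0.05,-0.25,0,0],[0.1,0.25,0,0],[0.05,0.25,0,0],[0.1,-0.25,0,0],[0.05,-0.25,0,0],[0.1,0.25,0,0]])

```text
time_s: 16.2
tcp_pos: [0.6401, -0.2817, 0.2537]
ee_rot: [[0.991, 0.131, -0.024], [0.131, -0.991, 0.002], [-0.024, -0.005, -1.0]]
wrist_force: [-26.0, 3.9, 23.1]
gripper_width: 0.209
gripper_force: 30.6
```

```bash
python3 st.py
```

```text
16.2 [ 0.64013136 -0.28166077  0.25368812] F [-26.    3.9  23.1] M [ 1.13  7.81 -0.61]
tray frame 0.05635678494538577 0.001512274834923868 lip 0.12535678494538577
[ 0.696 -0.239  0.041] 0.87 0.117 0.036
[ 0.702 -0.315  0.044] 0.86 0.113 -0.04
[ 0.698 -0.282  0.045] 0.58 0.114 -0.006
```

Request:
jog_arm(increments=[[-0.25,0,-0.03,0],[0,-0.25,0,0],[0.2,-0.1,0,0],[0.1,0.25,0,0],[0.05,0.25,0,0],[0.1,-0.25,0,0],[0.05,-0.25,0,0],[0.1,0.25,0,0],[0.05,0.2,0,0],[0.1,-0.1,0,0]])

```text
time_s: 17.3
tcp_pos: [0.6522, -0.2793, 0.2546]
ee_rot: [[0.991, 0.134, -0.019], [0.134, -0.991, 0.002], [-0.018, -0.004, -1.0]]
wrist_force: [-20.5, -2.7, 20.0]
gripper_width: 0.204
gripper_force: 30.0
```

```bash
python3 st.py
```

```text
17.3 [ 0.65215225 -0.27931097  0.254622  ] F [-20.5  -2.7  20. ] M [-0.93  6.27 -0.18]
tray frame 0.06858526337289363 0.002210568779115605 lip 0.13758526337289362
[ 0.699 -0.275  0.046] 0.89 0.115 0.0
[ 0.691 -0.304  0.042] 0.69 0.104 -0.027
[ 0.695 -0.239  0.042] 0.62 0.116 0.036
```

View pics/w_last.png

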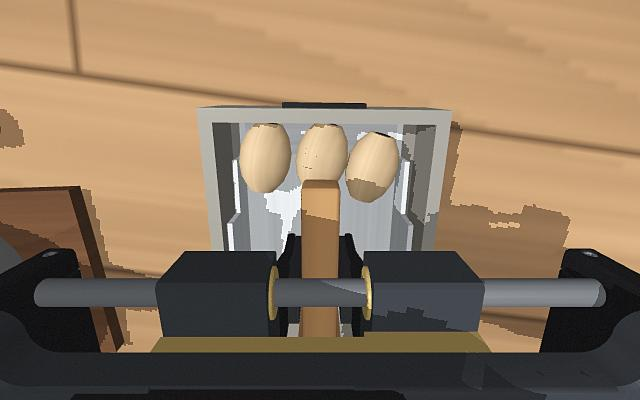

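```bash
cat > tri.py <<'E'
from h import *
def tri(us):
    A=[]
    for c,(u,v) in us.items():
        P=np.asarray(K[c]["camera_matrix"])@np.c_[K[c]["R"],K[c]["t"]]
        A+= [u*P[2]-P[0], v*P[2]-P[1]]
    A=np.array(A); return np.linalg.lstsq(A[:,:3],-A[:,3],rcond=None)[0]
E
python3 - <<'E'
from tri import *
for n,a,b in (("pegtop",(298.7,152),(265.6,171.2)),("hinge",(334.4,182.8),(310.8,181.2)),("mouth",(319.4,207.3),(320,200.8)),("bar disc",(270+121*.35,110+183*.35),(240+107*.4,100+213*.4)),("plate top",(270+99*.35,110+320*.35),(240+238*.4,100+280*.4))):
    print(n,tri(dict(scene=a,side=b)).round(4))
# rim fit by colour: print brightness edge? use crock mask ellipse
for c in("scene","side"):
    m=np.load(f"m_{c}_crock_0.npy"); print(c,[proj(c,X).round(1).tolist() for X in ((.553,.002,.097),)])
E
```

```text
pegtop [0.3927 0.0878 0.168 ]
hinge [0.5371 0.0959 0.1092]
mouth [0.5522 0.005  0.091 ]
bar disc [0.4466 0.0914 0.1027]
plate top [ 0.5766 -0.0887  0.1209]
scene [[319.0, 206.6]]
side [[320.6, 199.9]]
```

Request:
jog_arm(increments=[[-0.45,0,0,0],[0,0,0,0]])

```text
time_s: 17.6
tcp_pos: [0.6468, -0.2799, 0.2529]
ee_rot: [[0.991, 0.135, -0.002], [0.135, -0.991, 0.0], [-0.002, -0.001, -1.0]]
wrist_force: [-2.2, 0.1, 4.3]
gripper_width: 0.21
gripper_force: 30.0
```

```bash
python3 st.py
```

```text
17.6 [ 0.64681834 -0.27991815  0.25294011] F [-2.2  0.1  4.3] M [-0.12  0.96  0.05]
tray frame 0.06321828237920372 0.0023321728201399997 lip 0.13221828237920374
[ 0.694 -0.302  0.041] 0.79 0.107 -0.025
[ 0.696 -0.239  0.04 ] 0.77 0.117 0.036
[ 0.695 -0.277  0.044] 0.55 0.112 -0.001
[ 0.704 -0.276  0.048] 0.23 0.121 -0.002
```

Request:
jog_arm(increments=[[0,0,0,0],[0,0,0,0],[0,0,0,0],[0,0,0,0],[0,0,-0.5,0],[0,0,-1,0],[0,0,-1,0],[0,0,-1,0],[0,0,-1,0],[0,0,-1,0]], grip=50)

```text
time_s: 18.7
tcp_pos: [0.648, -0.2795, 0.3648]
ee_rot: [[0.991, 0.136, 0.001], [0.136, -0.991, -0.0], [0.001, 0.001, -1.0]]
wrist_force: [-0.1, 0.2, -0.1]
gripper_width: 0.577
gripper_force: 0.0
```

Request:
jog_arm(increments=[[-0.5,-1,-1,0],[-0.5,-1,-0.2,0],[-0.5,-1,0,0],[-0.5,-1,0,0],[-0.5,-1,0,0],[-0.5,-1,0,0],[-0.5,-1,0,0],[-0.5,-1,0,0],[-0.5,-1,0,0],[-0.5,-1,0,0]])

```text
time_s: 19.7
tcp_pos: [0.5212, -0.0943, 0.3879]
ee_rot: [[0.991, 0.136, 0.002], [0.136, -0.991, 0.0], [0.002, 0.0, -1.0]]
wrist_force: [-0.3, 0.9, -0.3]
gripper_width: 0.579
gripper_force: 0.0
```

Request:
jog_arm(increments=[[-0.5,-1,0,0],[-0.5,-1,0,0],[-0.5,-1,0,0],[-0.5,-1,0,0],[-0.5,-1,0,0],[-0.5,-1,0,0],[-0.5,-1,0,0],[-0.5,-1,0,0],[-0.5,-0.9,0,0],[0,0,0,0]])

```text
time_s: 20.7
tcp_pos: [0.4074, 0.07, 0.388]
ee_rot: [[0.99, 0.139, 0.002], [0.139, -0.99, 0.001], [0.002, -0.001, -1.0]]
wrist_force: [-0.2, -0.1, 0.9]
gripper_width: 0.573
gripper_force: 0.0
```

Run:
```python
from tri import *
s=sense(); print(s["time_s"],s["tcp_pos"],s["ee_rot"][:,0],s["gripper_width"]*87)
R=np.array(s["ee_rot"]); print("to peg",R.T@(np.array([.3927,.0878,.307])-s["tcp_pos"])/.02)
im={c:eyes.capture(c) for c in("scene","side","wrist")}
for c in("scene","side","wrist"):
    cv2.imwrite(f"pics/p_{c}.png",im[c]); spots(c,["float1","bailer"],3); 
    hsv=cv2.cvtColor(im[c],cv2.COLOR_BGR2HSV)
D=eyes.outline_of("wrist","keeper_peg")
for d in D[:2]:
    m=d["mask"]; ys,xs=np.nonzero(m); print(d["conf"],m.sum(),xs.min(),xs.max(),ys.min(),ys.max())
    np.save("kw.npy",m) if d is D[0] else 0
```

```text
20.7 [0.40738415 0.0700146  0.38802241] [0.99028837 0.13901265 0.00210291] 49.81395971588907
to peg [-0.61197644 -0.97825568  4.05091821]
scene float1 [ 0.694 -0.278  0.042] 0.67
scene float1 [ 0.695 -0.311  0.042] 0.64
scene float1 [ 0.635 -0.285  0.031] 0.59
scene bailer [ 0.638 -0.288  0.026] 0.57
scene bailer [0.426 0.479 0.034] 0.37
scene bailer [0.798 0.061 0.079] 0.22
side float1 [ 0.691 -0.312  0.038] 0.63
side float1 [ 0.69  -0.282  0.041] 0.46
side float1 [ 0.682 -0.252  0.034] 0.43
side bailer [ 0.635 -0.287  0.049] 0.67
wrist bailer [0.531 0.021 0.037] 0.45
0.76 8024 265 336 15 264
```

Run:
```python
from h import *
s=sense()
T=np.asarray(K["wrist"]["T_tool_cam"]);R=np.asarray(s["ee_rot"])
def pw(X): c=T[:3,:3].T@(R.T@(np.asarray(X)-s["tcp_pos"])-T[:3,3]);p=np.asarray(K["wrist"]["camera_matrix"])@c;return p[:2]/p[2]
print("pred peg top/base",pw([.3927,.0878,.170]),pw([.3927,.0878,.112]),"disc",pw([.4435,.0906,.112]),"hinge",pw([.537,.0955,.112]))
im=cv2.imread("pics/p_wrist.png");m=np.load("kw.npy");hsv=cv2.cvtColor(im,cv2.COLOR_BGR2HSV)
w=(m>0)&(hsv[...,1]>100); ys,xs=np.nonzero(w); print("wood in mask",w.sum(),xs.min(),xs.max(),ys.min(),ys.max())
g=(m>0)&(hsv[...,1]<60)
for v in range(20,265,15):
    a=np.nonzero(m[v])[0]; b=np.nonzero(w[v])[0]; print(v,(a.min(),a.max()) if len(a) else None,(b.min(),b.max()) if len(b) else None)
```

```text
pred peg top/base [289.59847208 244.29246958] [295.64953685 215.16180269] disc [299.23798696 157.13915636] hinge [307.41458392  30.53540958]
wood in mask 1066 273 334 18 263
20 (np.int64(295), np.int64(321)) None
35 (np.int64(291), np.int64(326)) None
50 (np.int64(296), np.int64(322)) None
65 (np.int64(297), np.int64(317)) None
80 (np.int64(295), np.int64(316)) None
95 (np.int64(295), np.int64(315)) None
110 (np.int64(294), np.int64(313)) None
125 (np.int64(280), np.int64(318)) None
140 (np.int64(268), np.int64(332)) None
155 (np.int64(265), np.int64(336)) None
170 (np.int64(268), np.int64(333)) None
185 (np.int64(282), np.int64(321)) None
200 (np.int64(288), np.int64(306)) None
215 (np.int64(287), np.int64(305)) (np.int64(287), np.int64(302))
230 (np.int64(282), np.int64(305)) (np.int64(282), np.int64(304))
245 (np.int64(277), np.int64(302)) (np.int64(277), np.int64(302))
260 (np.int64(284), np.int64(302)) (np.int64(302), np.int64(302))
```

Request:
jog_arm(increments=[[-0.6,-0.95,0,0],[0,0,0.7,0],[0,0,1,0],[0,0,1,0],[0,0,0.9,0],[0,0,0.4,0],[0,0,0,0]])

```text
time_s: 21.9
tcp_pos: [0.3938, 0.0861, 0.3061]
ee_rot: [[0.991, 0.136, -0.002], [0.136, -0.991, -0.002], [-0.002, 0.001, -1.0]]
wrist_force: [-0.1, 0.5, 1.0]
gripper_width: 0.579
gripper_force: 0.0
```

Run:
```python
from h import *
s=sense(); print(s["tcp_pos"],s["wrist_force"],s["gripper_width"]*87)
R=np.array(s["ee_rot"]); h=np.array([.537,.0955]); p=lambda f: h+.145*np.array([np.cos(np.radians(-80.4-f)),np.sin(np.radians(-80.4-f))])
d=np.array(s["tcp_pos"])[:2]-h; print("phi now",-80.4-np.degrees(np.arctan2(d[1],d[0])) , np.hypot(*d)); 
fs=[96.8,90,83,76,69,62,55,48,44]
for a,b in zip(fs,fs[1:]): print(b,(R.T@np.r_[p(b)-p(a),0]/.02).round(2))
```

```text
[0.39379987 0.08607322 0.30611896] [-0.12919688  0.5035976   0.95533392] 50.39347822466436
phi now 95.83368533654513 0.14351007710265629
90 [-0.02  0.86  0.  ]
83 [0.08 0.88 0.  ]
76 [0.19 0.86 0.  ]
69 [0.29 0.84 0.  ]
62 [0.39 0.79 0.  ]
55 [ 0.49  0.74 -0.  ]
48 [ 0.57  0.68 -0.  ]
44 [ 0.36  0.35 -0.  ]
```

Request:
jog_arm(increments=[[0,0,0,0],[0,0,0,0],[0,0,0,0],[0,0,0,0]], grip=26)

```text
time_s: 22.3
tcp_pos: [0.3939, 0.0863, 0.3075]
ee_rot: [[0.991, 0.136, 0.001], [0.136, -0.991, 0.001], [0.001, -0.001, -1.0]]
wrist_force: [0.4, 0.1, -0.2]
gripper_width: 0.331
gripper_force: 0.0
```

Request:
jog_arm(increments=[[0,0.86,0,0],[0.08,0.88,0,0],[0.19,0.86,0,0],[0.29,0.84,0,0],[0.39,0.79,0,0],[0.49,0.74,0,0],[0.57,0.68,0,0],[0.36,0.35,0,0],[0,0,0,0],[0,0,0,0]])

```text
time_s: 23.3
tcp_pos: [0.4569, -0.0261, 0.3069]
ee_rot: [[0.991, 0.136, -0.0], [0.136, -0.991, 0.0], [-0.0, -0.0, -1.0]]
wrist_force: [0.2, 0.5, 0.3]
gripper_width: 0.3
gripper_force: 0.0
```

Request:
jog_arm(increments=[[0,0,0,0],[0,0,0,0],[0,0,0,0],[0,0,-0.5,0],[0,0,-1,0],[0,0,-1,0],[0,0,-1,0],[0,0,-0.7,0],[0,0,0,0]], grip=50)

```text
time_s: 24.2
tcp_pos: [0.4575, -0.026, 0.3937]
ee_rot: [[0.991, 0.137, 0.006], [0.137, -0.991, 0.001], [0.006, -0.0, -1.0]]
wrist_force: [1.1, -0.1, 0.1]
gripper_width: 0.576
gripper_force: 0.0
```

Run:
```python
from h import *
s=sense(); print(s["time_s"],s["tcp_pos"],s["wrist_force"],s["gripper_width"]*87)
R=np.array(s["ee_rot"])
a=eyes.capture("wrist"); cv2.imwrite("pics/p2.png",a); hsv=cv2.cvtColor(a,cv2.COLOR_BGR2HSV)
D=eyes.outline_of("wrist","keeper_peg")
for d in D[:1]:
    m=d["mask"]>0; print(d["conf"]); w=m&(hsv[...,1]>100)
    for v in range(10,270,15):
        x=np.nonzero(m[v])[0]; b=np.nonzero(w[v])[0]; print(v,(x.min(),x.max()) if len(x) else None,(b.min(),b.max()) if len(b) else None)
T=np.asarray(K["wrist"]["T_tool_cam"])
def pw(X): c=T[:3,:3].T@(R.T@(np.asarray(X)-s["tcp_pos"])-T[:3,3]);p=np.asarray(K["wrist"]["camera_matrix"])@c;return (p[:2]/p[2]).round(0)
for f in (40,44,48,52):
    t=np.radians(-80.4-f);u=np.array([np.cos(t),np.sin(t)]);h=np.array([.537,.0955]); print(f,"peg",pw(np.r_[h+.145*u,.17]),"base",pw(np.r_[h+.145*u,.112]),"disc",pw(np.r_[h+.094*u,.112]))
```

```text
24.2 [ 0.45752751 -0.0260431   0.39369981] [ 1.13041707 -0.06391853  0.05203725] 50.106718599358864
0.84
10 None None
25 None None
40 None None
55 None None
70 None None
85 (np.int64(161), np.int64(200)) None
100 (np.int64(166), np.int64(210)) None
115 (np.int64(195), np.int64(229)) (np.int64(195), np.int64(196))
130 (np.int64(214), np.int64(280)) None
145 (np.int64(231), np.int64(299)) (np.int64(231), np.int64(231))
160 (np.int64(236), np.int64(305)) None
175 (np.int64(238), np.int64(303)) None
190 (np.int64(250), np.int64(313)) None
205 (np.int64(303), np.int64(331)) (np.int64(308), np.int64(326))
220 (np.int64(306), np.int64(347)) (np.int64(306), np.int64(327))
235 (np.int64(305), np.int64(354)) (np.int64(305), np.int64(336))
250 None None
265 None None
40 peg [326. 217.] base [325. 194.] disc [278. 158.]
44 peg [317. 228.] base [317. 203.] disc [273. 164.]
48 peg [307. 237.] base [309. 210.] disc [268. 170.]
52 peg [297. 246.] base [301. 218.] disc [262. 175.]
```

Request:
jog_arm(increments=[[0.58,1,0,0],[0.58,1,0,0],[0.58,1,0,0],[0.58,1,0,0],[0.58,1,0,0],[0.58,1,0,0],[0.58,1,0,0],[0.58,1,0,0],[0.58,1,0,0],[0.58,1,0,0]])

```text
time_s: 25.3
tcp_pos: [0.5996, -0.2092, 0.3892]
ee_rot: [[0.991, 0.136, -0.003], [0.136, -0.991, 0.001], [-0.003, -0.001, -1.0]]
wrist_force: [-0.1, 1.2, 0.4]
gripper_width: 0.573
gripper_force: 0.0
```

Request:
jog_arm(increments=[[0.58,1,0,0],[0.58,1,0,0],[0.58,1,0,0],[0.58,0.9,0.5,0],[0,0,1,0],[0,0,1,0],[0,0,0,0]])

```text
time_s: 26.0
tcp_pos: [0.655, -0.2793, 0.3353]
ee_rot: [[0.991, 0.135, -0.01], [0.135, -0.991, 0.003], [-0.009, -0.005, -1.0]]
wrist_force: [-0.9, 0.8, -0.7]
gripper_width: 0.576
gripper_force: 0.0
```

```bash
python3 st.py
python3 - <<'E'
from h import *
s=sense();R=np.array(s["ee_rot"]); print("to grip",R.T@(np.array([.6567,-.2786,.2545])-s["tcp_pos"])/.02,s["ee_rot"][:,0])
a=cv2.imread("pics/w_last.png"); hsv=cv2.cvtColor(a,cv2.COLOR_BGR2HSV)
for v in (200,215,230,245,260):
    x=np.nonzero((hsv[v,250:390,1]>140))[0]+250; print(v,x.min() if len(x) else 0,x.max() if len(x) else 0)
E
```

```text
26.0 [ 0.65495479 -0.27934035  0.33527329] F [-0.9  0.8 -0.7] M [-0.13  0.05  0.03]
tray frame 0.07135794248159391 0.0018014884582373564 lip 0.14035794248159392
[ 0.699 -0.276  0.042] 0.97 0.116 -0.001
[ 0.692 -0.237  0.04 ] 0.94 0.114 0.039
[ 0.692 -0.302  0.041] 0.66 0.105 -0.026
[ 0.678 -0.008  0.024] 0.48 0.131 0.268
to grip [ 0.05595123 -0.0378972   4.27121698] [ 0.990675    0.13622501 -0.00240557]
200 310 331
215 309 309
230 309 330
245 309 331
260 307 332
```

Request:
jog_arm(increments=[[0.05,0,1,0],[0,0,1,0],[0,0,1,0],[0,0,0.7,0],[0,0,0.3,0],[0,0,0,0]])

```text
time_s: 26.7
tcp_pos: [0.6569, -0.2793, 0.2607]
ee_rot: [[0.991, 0.136, -0.001], [0.136, -0.991, -0.0], [-0.001, -0.0, -1.0]]
wrist_force: [0.7, 0.7, 0.9]
gripper_width: 0.57
gripper_force: 0.0
```

Request:
jog_arm(increments=[[0,0,0,0],[0,0,0,0],[0,0,0,0],[0,0,0,0],[0,0,0,0],[0,0,0,0]], grip=0)

```text
time_s: 27.3
tcp_pos: [0.6568, -0.2793, 0.2613]
ee_rot: [[0.991, 0.136, 0.0], [0.136, -0.991, 0.0], [0.0, -0.0, -1.0]]
wrist_force: [-0.5, 1.3, 2.0]
gripper_width: 0.205
gripper_force: 30.0
```

```bash
python3 st.py
python3 - <<'E'
from h import *
s=sense(); print(s["gripper_width"]*87,s["gripper_force"])
E
```

```text
27.3 [ 0.65679307 -0.27925735  0.26129383] F [-0.5  1.3  2. ] M [ 0.22  0.13 -0.09]
tray frame 0.07319049678947516 0.0016344901979778725 lip 0.14219049678947515
[ 0.696 -0.306  0.039] 0.82 0.108 -0.03
[ 0.697 -0.276  0.044] 0.65 0.113 -0.001
[ 0.692 -0.242  0.042] 0.58 0.113 0.034
17.752672288255873 29.999796152114868
```

Request:
jog_arm(increments=[[-0.05,0,-0.05,0],[-0.05,0,-0.15,0],[0,0,-0.3,0],[0,0,-0.5,0],[0,0,-0.7,0],[0,0,-0.8,0],[0,0,-0.6,0],[0,0,-0.4,0],[0,0,-0.2,0],[0,0,0,0]])

```text
time_s: 28.4
tcp_pos: [0.6548, -0.2796, 0.3356]
ee_rot: [[0.991, 0.136, 0.001], [0.136, -0.991, -0.0], [0.001, 0.0, -1.0]]
wrist_force: [-0.3, 0.3, -2.6]
gripper_width: 0.208
gripper_force: 30.0
```

```bash
cat > fl.py <<'E'
from h import *
s=sense(); print(s["time_s"],s["tcp_pos"],"F",np.round(s["wrist_force"],1),"M",np.round(s["moment"],2),s["gripper_width"]*87)
R=np.array(s["ee_rot"]); print(R[:,0].round(3))
a=eyes.capture("wrist");cv2.imwrite("pics/w_last.png",a)
for d in eyes.outline_of("wrist","float1"):
    m=d["mask"];ys,xs=np.nonzero(m); print(round(d["conf"],2),m.sum(),"px",xs.min(),xs.max(),ys.min(),ys.max())
for d in eyes.spot_in("wrist","float1"): 
    e=R.T@(np.array(d["centre"])-s["tcp_pos"]); print("tool frame",(e*1000).round(0),round(d["conf"],2))
hsv=cv2.cvtColor(a,cv2.COLOR_BGR2HSV)
# lip edge row near u=292 & handle
print("col292",[int(x) for x in hsv[60:180:4,292,1]]); print("col345",[int(x) for x in hsv[60:180:4,345,1]])
E
python3 fl.py
```

```text
28.4 [ 0.65480718 -0.27964065  0.33558993] F [-0.3  0.3 -2.6] M [-0.12  0.06  0.01] 18.11423915067824
[0.991 0.136 0.001]
0.97 2720 px 248 296 135 204
0.94 2451 px 297 346 135 195
0.92 2572 px 344 393 144 210
tool frame [ 41.   3. 217.] 0.69
tool frame [ 33.  28. 221.] 0.59
tool frame [ 42. -29. 218.] 0.58
col292 [103, 104, 105, 110, 106, 104, 104, 106, 104, 104, 103, 106, 113, 61, 15, 17, 19, 22, 7, 5, 6, 11, 105, 94, 91, 97, 92, 92, 99, 94]
col345 [101, 102, 100, 104, 102, 104, 103, 108, 106, 104, 104, 107, 104, 44, 18, 17, 18, 19, 5, 6, 6, 5, 10, 19, 102, 100, 97, 95, 97, 94]
```

Request:
jog_arm(increments=[[0,-0.15,-0.2,0],[0,-0.3,-0.4,0],[0,-0.45,-0.5,0],[-0.1,-0.6,-0.6,0],[-0.2,-0.7,-0.6,0],[-0.3,-0.8,-0.6,0],[-0.35,-0.8,-0.6,0],[-0.35,-0.8,-0.5,0],[-0.35,-0.8,-0.4,0],[-0.35,-0.8,-0.3,0]])

```text
time_s: 29.55
tcp_pos: [0.5973, -0.1608, 0.4301]
ee_rot: [[0.991, 0.136, 0.001], [0.136, -0.991, 0.0], [0.001, 0.0, -1.0]]
wrist_force: [-0.1, 0.3, -2.8]
gripper_width: 0.2
gripper_force: 30.0
```

Request:
jog_arm(increments=[[-0.35,-0.8,0,0],[-0.35,-0.8,0,0],[-0.35,-0.8,0,0],[-0.35,-0.7,0,0],[-0.35,-0.6,0,0],[-0.35,-0.5,0,0],[-0.3,-0.35,0,0],[-0.2,-0.25,0,0],[-0.1,-0.1,0,0],[0,0,0,0]])

```text
time_s: 30.55
tcp_pos: [0.5314, -0.0725, 0.4291]
ee_rot: [[0.991, 0.136, 0.0], [0.136, -0.991, -0.0], [0.0, 0.0, -1.0]]
wrist_force: [-0.0, -0.2, -2.3]
gripper_width: 0.204
gripper_force: 30.0
```

```bash
python3 fl.py
python3 - <<'E'
from h import *
s=sense();R=np.array(s["ee_rot"]); print("to pre",R.T@(np.array([.5071,-.008,.43])-s["tcp_pos"])/.02)
E
```

```text
30.55 [ 0.53139288 -0.07245628  0.429092  ] F [-0.  -0.2 -2.3] M [-0.11  0.01 -0.06] 17.713597429482842
[0.991 0.136 0.   ]
0.92 2625 px 249 297 137 204
0.72 2631 px 345 395 143 210
0.61 2416 px 297 346 136 194
tool frame [ 44. -31. 221.] 0.88
tool frame [ 35.  31. 215.] 0.73
tool frame [ 41.   4. 217.] 0.62
col292 [101, 102, 100, 99, 103, 102, 128, 130, 129, 130, 134, 6, 1, 1, 1, 1, 3, 6, 8, 4, 5, 13, 105, 94, 89, 90, 87, 91, 88, 91]
col345 [101, 101, 101, 100, 101, 143, 133, 126, 130, 131, 126, 129, 126, 129, 137, 127, 131, 128, 0, 6, 5, 5, 9, 30, 103, 98, 99, 90, 96, 97]
to pre [-0.78440428 -3.37397555 -0.05712474]
```

Request:
jog_arm(increments=[[-0.1,-0.3,0,0],[-0.2,-0.6,0,0],[-0.2,-0.8,0,0],[-0.2,-0.8,0,0],[-0.1,-0.5,0,0],[0,-0.25,0,-0.3],[0,-0.1,0,-0.4],[0,0,0,-0.4],[0,0,0,-0.27],[0,0,0,0]])

```text
time_s: 31.7
tcp_pos: [0.5067, -0.0085, 0.4289]
ee_rot: [[0.97, 0.244, -0.0], [0.244, -0.97, -0.0], [-0.0, 0.0, -1.0]]
wrist_force: [0.2, 0.0, -2.2]
gripper_width: 0.206
gripper_force: 30.0
```

```bash
python3 fl.py
python3 - <<'E'
from h import *
s=sense();R=np.array(s["ee_rot"]); print("to pre",R.T@(np.array([.5071,-.008,.43])-s["tcp_pos"])/.02)
for c in("scene","side"):
    cv2.imwrite(f"pics/d_{c}.png",eyes.capture(c)); print(c,"peg px",proj(c,(.4518,-.0218,.17)),"base",proj(c,(.4518,-.0218,.112)))
    hsv=cv2.cvtColor(cv2.imread(f"pics/d_{c}.png"),cv2.COLOR_BGR2HSV); u,v=proj(c,(.4518,-.0218,.14)).astype(int)
    print(hsv[v,u-12:u+13].tolist())
spots("side",["keeper_peg"],2); spots("scene",["keeper_peg"],2)
E
```

```text
31.7 [ 0.50667909 -0.00847056  0.42888147] F [ 0.2  0.  -2.2] M [-0.19 -0.   -0.01] 17.93742397405108
[ 0.97   0.244 -0.   ]
0.87 2614 px 344 393 143 210
0.77 2450 px 296 345 135 194
0.3 1002 px 203 243 120 166
tool frame [ 39.   1. 214.] 0.92
tool frame [ 32.  30. 222.] 0.9
tool frame [ 42. -33. 222.] 0.69
tool frame [  3.  -1. 245.] 0.46
col292 [103, 102, 123, 3, 4, 10, 10, 11, 6, 6, 6, 2, 4, 2, 6, 4, 4, 4, 4, 5, 7, 9, 25, 95, 92, 91, 93, 91, 94, 95]
col345 [101, 104, 104, 8, 3, 7, 7, 10, 5, 4, 4, 1, 1, 1, 4, 4, 1, 1, 5, 7, 5, 6, 6, 15, 29, 70, 102, 91, 98, 83]
to pre [ 0.03045201 -0.01779854 -0.0556873 ]
scene peg px [288.38509609 179.19898335] base [289.70318037 191.98952931]
[[14, 128, 173], [105, 18, 138], [105, 18, 138], [105, 22, 138], [105, 19, 136], [106, 21, 136], [105, 19, 136], [105, 19, 135], [104, 21, 136], [106, 21, 136], [105, 22, 137], [105, 19, 136], [101, 20, 137], [104, 21, 136], [105, 22, 137], [106, 21, 136], [102, 19, 137], [104, 20, 141], [105, 21, 148], [106, 22, 152], [105, 20, 151], [105, 20, 156], [104, 12, 231], [105, 8, 244], [105, 8, 243]]
side peg px [289.20823049 188.84413847] base [289.57529654 204.21845761]
[[15, 157, 202], [15, 155, 207], [15, 155, 214], [15, 155, 216], [14, 155, 215], [14, 157, 209], [15, 156, 208], [15, 155, 212], [15, 155, 220], [15, 158, 212], [14, 166, 163], [15, 181, 152], [15, 180, 160], [15, 179, 161], [15, 181, 158], [14, 116, 165], [8, 13, 222], [113, 4, 250], [109, 9, 235], [104, 19, 175], [105, 21, 197], [104, 20, 195], [106, 20, 196], [104, 19, 201], [106, 17, 222]]
side keeper_peg [ 0.454 -0.03   0.112] 0.68
```

Request:
jog_arm(increments=[[0,0,0.25,0],[0,0,0.2,0],[0.05,0,0.1,0],[0.3,0,0.22,0],[0.3,0,0.25,0],[0,0,0,0]])

```text
time_s: 32.65
tcp_pos: [0.5202, -0.0048, 0.4081]
ee_rot: [[0.97, 0.244, 0.001], [0.244, -0.97, -0.0], [0.001, 0.0, -1.0]]
wrist_force: [-0.1, 0.8, 2.6]
gripper_width: 0.206
gripper_force: 30.0
```

```bash
python3 fl.py
```

```text
32.65 [ 0.52018644 -0.00483488  0.40813926] F [-0.1  0.8  2.6] M [-0.21  0.02  0.01] 17.8910124843076
[0.97  0.244 0.001]
0.83 2469 px 250 297 153 216
0.72 2379 px 344 390 160 224
0.67 1841 px 298 344 152 202
tool frame [ 22.  29. 226.] 0.93
tool frame [ 34.  -1. 227.] 0.76
tool frame [ 32. -30. 224.] 0.64
col292 [23, 103, 101, 104, 104, 137, 9, 2, 11, 0, 11, 4, 2, 6, 7, 2, 4, 4, 7, 4, 9, 4, 2, 4, 5, 25, 94, 87, 93, 90]
col345 [100, 99, 101, 102, 104, 100, 139, 0, 4, 7, 7, 7, 4, 9, 3, 1, 4, 3, 4, 3, 4, 1, 3, 6, 4, 3, 4, 9, 13, 17]
```

Request:
jog_arm(increments=[[0.27,0,0.27,0],[0.25,0,0.3,0],[0.22,0,0.32,0],[0,0,0,0]])

```text
time_s: 33.2
tcp_pos: [0.5342, -0.0011, 0.3895]
ee_rot: [[0.97, 0.243, -0.001], [0.243, -0.97, 0.001], [-0.0, -0.001, -1.0]]
wrist_force: [0.2, 1.0, 2.4]
gripper_width: 0.201
gripper_force: 30.0
```

```bash
python3 fl.py
```

```text
33.2 [ 0.53418179 -0.00111365  0.38948851] F [0.2 1.  2.4] M [ 0.31 -0.12 -0.06] 17.514800044284602
[ 0.97   0.243 -0.   ]
0.95 1728 px 342 387 152 199
0.68 1547 px 299 343 139 182
0.61 11863 px 241 398 180 336
0.58 1513 px 254 298 139 181
0.47 16492 px 191 443 85 227
tool frame [ 39.   2. 238.] 0.94
tool frame [ 47. -28. 241.] 0.88
tool frame [ 32.  31. 230.] 0.7
col292 [99, 153, 6, 108, 102, 102, 104, 103, 131, 129, 13, 1, 11, 14, 4, 2, 2, 6, 6, 7, 4, 11, 97, 94, 91, 90, 93, 91, 95, 103]
col345 [111, 97, 100, 99, 99, 102, 102, 102, 102, 135, 145, 1, 5, 10, 6, 0, 4, 3, 4, 4, 1, 1, 3, 3, 3, 5, 79, 82, 80, 80]
```

Request:
jog_arm(increments=[[-0.1,0,0.2,0],[-0.1,0,0.2,0],[-0.1,0,0.2,0],[0,0,0,0]])

```text
time_s: 33.75
tcp_pos: [0.5292, -0.0017, 0.3808]
ee_rot: [[0.97, 0.243, 0.01], [0.243, -0.97, 0.004], [0.011, -0.002, -1.0]]
wrist_force: [4.5, 7.0, 6.4]
gripper_width: 0.206
gripper_force: 30.4
```

```bash
python3 fl.py
python3 - <<'E'
from h import *
for c in("scene","side"):
    eyes.capture(c); spots(c,["float1"],4)
E
```

```text
33.75 [ 0.52917303 -0.00166457  0.38077463] F [4.5 7.  6.4] M [ 2.06 -1.03 -0.5 ] 17.93064777647502
[0.97  0.243 0.011]
0.73 953 px 317 360 167 193
tool frame [  4.  15. 334.] 0.64
tool frame [ 48. -23. 331.] 0.62
col292 [102, 68, 28, 113, 104, 101, 103, 100, 134, 139, 1, 5, 3, 70, 87, 89, 87, 89, 88, 89, 88, 77, 81, 83, 15, 4, 4, 4, 4, 4]
col345 [115, 102, 99, 102, 98, 117, 99, 105, 100, 134, 6, 5, 7, 10, 2, 6, 6, 1, 3, 3, 6, 3, 4, 1, 1, 3, 3, 54, 80, 76]
scene float1 [0.569 0.029 0.046] 0.6
scene float1 [0.522 0.008 0.044] 0.47
scene float1 [0.468 0.273 0.051] 0.17
side float1 [0.572 0.027 0.044] 0.52
```

Request:
jog_arm(increments=[[0.1,0,-0.4,0],[0,0,-1,0],[0,0,-1,0],[0,0,-1,0],[0,0,0,0]])

```text
time_s: 34.6
tcp_pos: [0.5294, -0.0029, 0.4487]
ee_rot: [[0.97, 0.244, 0.003], [0.244, -0.97, 0.0], [0.003, 0.001, -1.0]]
wrist_force: [0.6, -0.8, -1.3]
gripper_width: 0.204
gripper_force: 29.6
```

```bash
python3 fl.py
python3 - <<'E'
from h import *
spots("wrist",["float1"],4)
for c in("scene","side"):
    cv2.imwrite(f"pics/e_{c}.png",eyes.capture(c)); spots(c,["float1","bailer"],4); spots(c,["keeper_peg"],2)
    for d in eyes.outline_of(c,"float1")[:4]:
        m=d["mask"];ys,xs=np.nonzero(m); print(c,round(d["conf"],2),m.sum(),"px",xs.min(),xs.max(),ys.min(),ys.max())
E
```

```text
34.6 [ 0.52937451 -0.00288412  0.44869554] F [ 0.6 -0.8 -1.3] M [-0.07 -0.05  0.02] 17.728387186346886
[0.97  0.244 0.003]
0.98 646 px 285 316 162 189
0.75 835 px 283 309 109 147
0.66 711 px 318 352 150 177
0.41 248 px 617 639 256 271
tool frame [ 49. -24. 402.] 0.83
tool frame [ -5. -25. 402.] 0.82
col292 [100, 100, 103, 104, 105, 102, 104, 110, 130, 139, 4, 13, 0, 94, 87, 88, 88, 89, 89, 92, 97, 99, 2, 2, 2, 4, 7, 7, 83, 74]
col345 [36, 115, 99, 101, 102, 102, 100, 103, 101, 132, 99, 4, 11, 7, 4, 3, 1, 1, 1, 4, 4, 3, 3, 1, 91, 85, 82, 81, 81, 96]
wrist float1 [0.573 0.033 0.047] 0.83
wrist float1 [0.52  0.02  0.047] 0.82
scene float1 [0.572 0.032 0.046] 0.63
scene float1 [0.518 0.013 0.048] 0.59
scene float1 [ 0.548 -0.016  0.049] 0.56
scene bailer [ 0.515 -0.026  0.205] 0.74
scene keeper_peg [0.506 0.046 0.112] 0.61
scene 0.63 110 px 308 318 204 216
scene 0.57 52 px 325 334 212 218
scene 0.54 38 px 310 318 217 221
scene 0.38 1077 px 274 323 161 200
side float1 [ 0.29  -0.328  0.004] 0.32
side bailer [ 0.483 -0.03   0.253] 0.9
side keeper_peg [ 0.289 -0.327  0.005] 0.64
side keeper_peg [ 0.464 -0.002  0.113] 0.57
side 0.57 238 px 210 258 160 172
side 0.54 423 px 217 280 307 320
side 0.45 97 px 317 330 204 213
side 0.21 5578 px 295 412 251 322
```

Request:
jog_arm(increments=[[0,0,0,1],[0,0,0,1],[0,0,0,1],[0,0,0,1],[0,0,0,1],[0,-0.5,0,0.3],[0.1,-1,0,0],[0.1,-1,0,0],[0.1,-1,0,0],[0.1,-1,0,0]])

```text
time_s: 36.3
tcp_pos: [0.5535, 0.0859, 0.4468]
ee_rot: [[0.984, -0.177, 0.0], [-0.177, -0.984, 0.0], [0.0, -0.0, -1.0]]
wrist_force: [0.7, -0.9, -1.7]
gripper_width: 0.202
gripper_force: 29.6
```

Request:
jog_arm(increments=[[0.1,-1,0,0],[0.1,-1,0,0],[0.1,-1,0,0],[0.1,-1,0,0],[0,-1,0,0],[0,-1,0,0],[0,-1,0,0],[0,-1,0,0],[0,-1,0,0],[0,0,0,0]])

```text
time_s: 37.3
tcp_pos: [0.5933, 0.2633, 0.446]
ee_rot: [[0.985, -0.175, -0.0], [-0.175, -0.985, 0.0], [-0.0, -0.0, -1.0]]
wrist_force: [-0.7, -0.6, -1.6]
gripper_width: 0.205
gripper_force: 29.6
```

Run:
```python
from h import *
s=sense();R=np.array(s["ee_rot"]); print(s["time_s"],s["tcp_pos"],R[:,0]);print("to pre",R.T@(np.array([.5925,.2609,.25])-s["tcp_pos"])/.02)
for c in("scene","side"):
    eyes.capture(c); spots(c,["float1","mug"],3); spots(c,["keeper_peg"],2)
```

```text
37.3 [0.59329623 0.26333167 0.44601752] [ 9.84580851e-01 -1.74930046e-01 -1.64254418e-04]
to pre [-0.01631931  0.12846562  9.80085527]
scene float1 [0.518 0.012 0.05 ] 0.65
scene float1 [ 0.548 -0.017  0.048] 0.52
scene mug [0.467 0.275 0.051] 0.56
scene keeper_peg [0.475 0.018 0.115] 0.88
scene keeper_peg [0.568 0.256 0.208] 0.3
side float1 [0.555 0.256 0.236] 0.75
side float1 [0.571 0.03  0.043] 0.48
side mug [0.467 0.27  0.056] 0.56
side mug [ 0.534 -0.036  0.052] 0.47
side keeper_peg [0.471 0.008 0.112] 0.69
```

Request:
jog_arm(increments=[[0,0.1,0.6,0],[0,0,1,0],[0,0,1,0],[0,0,1,0],[0,0,1,0],[0,0,1,0],[0,0,1,0],[0,0,0.9,0],[0,0,0.6,0],[0,0,0.3,0]])

```text
time_s: 38.7
tcp_pos: [0.5922, 0.258, 0.277]
ee_rot: [[0.984, -0.178, -0.002], [-0.178, -0.984, -0.002], [-0.002, 0.002, -1.0]]
wrist_force: [0.2, 0.3, -1.4]
gripper_width: 0.202
gripper_force: 29.6
```

Request:
jog_arm(increments=[[0,0,0.2,0],[0,0,0.2,0],[0,0,0.2,0],[0,0,0.2,0],[0,0,0.2,0],[0,0,0.2,0],[0,0,0,0]])

```text
time_s: 39.4
tcp_pos: [0.5956, 0.259, 0.2669]
ee_rot: [[0.985, -0.173, 0.016], [-0.174, -0.985, 0.003], [0.015, -0.006, -1.0]]
wrist_force: [-5.4, -5.5, 33.9]
gripper_width: 0.202
gripper_force: 30.0
```

Request:
jog_arm(increments=[[0,0,-1,0],[0.9,0,0,0],[1,0,0,0],[1,0,0,0],[0,0,0.5,0],[0,0,0.2,0],[-0.2,0,0.2,0],[-0.4,0,0.1,0],[-0.5,0,0.1,0],[0,0,0,0]])

```text
time_s: 40.4
tcp_pos: [0.6277, 0.2527, 0.259]
ee_rot: [[0.985, -0.175, 0.007], [-0.175, -0.985, 0.002], [0.006, -0.003, -1.0]]
wrist_force: [-5.4, 0.0, 18.0]
gripper_width: 0.204
gripper_force: 30.0
```

Request:
jog_arm(increments=[[-0.4,0,0.1,0],[-0.3,0,0.1,0],[-0.2,0,0.1,0],[0,0,0.1,0],[0,0,0.05,0],[0,0,0,0]])

```text
time_s: 41.0
tcp_pos: [0.6093, 0.2564, 0.2487]
ee_rot: [[0.984, -0.175, 0.002], [-0.175, -0.984, 0.001], [0.002, -0.002, -1.0]]
wrist_force: [-9.5, 0.7, 17.2]
gripper_width: 0.201
gripper_force: 30.0
```

```bash
python3 fl.py | head -3
python3 - <<'E'
from h import *
eyes.capture("wrist"); spots("wrist",["bailer","bailer_lip"],1)
for c in ("scene","side"):
    eyes.capture(c); spots(c,["bailer","bailer_lip","mug"],1)
E
```

```text
41.0 [0.60933154 0.2563737  0.24866358] F [-9.5  0.7 17.2] M [ 0.12  2.58 -0.17] 17.51009245063186
[ 0.984 -0.175  0.002]
col292 [107, 104, 102, 104, 104, 105, 106, 105, 105, 102, 103, 102, 104, 102, 103, 101, 104, 104, 103, 105, 103, 107, 5, 5, 4, 3, 4, 7, 4, 5]
wrist bailer [0.621 0.256 0.011] 0.66
wrist bailer_lip [0.626 0.256 0.003] 0.79
scene bailer [0.617 0.246 0.009] 0.91
scene bailer_lip [0.612 0.25  0.008] 0.57
scene mug [0.461 0.27  0.056] 0.69
side bailer [0.597 0.255 0.009] 0.86
side bailer_lip [0.597 0.254 0.009] 0.79
side mug [0.471 0.002 0.112] 0.73
```

Request:
jog_arm(increments=[[-0.3,0,0,0],[-0.3,0,0.05,0],[-0.2,0,0.1,0],[0,0,0,0]])

```text
time_s: 42.1
tcp_pos: [0.5964, 0.2587, 0.2443]
ee_rot: [[0.985, -0.174, 0.009], [-0.174, -0.985, 0.002], [0.009, -0.004, -1.0]]
wrist_force: [5.2, -1.3, 9.9]
gripper_width: 0.203
gripper_force: 30.0
```

```bash
python3 fl.py | head -3
```

```text
42.1 [0.5963958  0.25866421 0.24430622] F [ 5.2 -1.3  9.9] M [-0.84 -1.42  0.06] 17.681822758282717
[ 0.985 -0.174  0.009]
0.36 20735 px 231 409 136 336
```

Request:
jog_arm(increments=[[0,0,0,0],[0,0,0,0],[0,0,0,0],[0,0,0,0],[0,0,0,0],[0,0,-0.5,0],[0,0,-1,0],[0,0,-1,0],[0,0,-1,0],[0,0,-1,0]], grip=60)

```text
time_s: 43.25
tcp_pos: [0.5945, 0.2581, 0.3324]
ee_rot: [[0.984, -0.177, 0.001], [-0.177, -0.984, 0.0], [0.001, -0.0, -1.0]]
wrist_force: [0.4, 0.3, 0.1]
gripper_width: 0.687
gripper_force: 0.0
```

Run:
```python
from h import *
s=sense(); print(s["time_s"],s["tcp_pos"],s["wrist_force"])
a=eyes.capture("wrist"); hsv=cv2.cvtColor(a,cv2.COLOR_BGR2HSV)
D=eyes.outline_of("wrist","bailer"); m=D[0]["mask"]>0; print(D[0]["conf"])
T=np.asarray(K["wrist"]["T_tool_cam"]);R=np.asarray(s["ee_rot"])
top=[np.nonzero(m[:,u])[0].min() for u in range(200,440) if m[:,u].any()]; us=[u for u in range(200,440) if m[:,u].any()]
print(us[0],us[-1],min(top),top[::12])
for v in range(min(top)+2,240,12):
    x=np.nonzero(m[v])[0]; print(v,x.min(),x.max(),(onz(s,(x.max(),v),.001)-onz(s,(x.min(),v),.001)).round(3)[:2], onz(s,((x.max()+x.min())/2,v),.001).round(3)[:2])
w=(hsv[...,1]>100)&m; ys,xs=np.nonzero(w); print("handle px",xs.min(),xs.max(),ys.min(),ys.max())
for c in ("scene","side"):
    eyes.capture(c); spots(c,["bailer","bailer_handle","mug","float1"],1)
```

```text
43.25 [0.59447806 0.2580781  0.3323944 ] [0.38491729 0.267354   0.09736362]
0.92
255 380 123 [np.int64(196), np.int64(124), np.int64(123), np.int64(124), np.int64(124), np.int64(124), np.int64(124), np.int64(124), np.int64(123), np.int64(123), np.int64(123)]
125 260 375 [-0.02 -0.11] [0.653 0.25 ]
137 261 375 [-0.02 -0.11] [0.642 0.251]
149 262 374 [-0.02 -0.11] [0.63  0.254]
161 258 377 [-0.021 -0.118] [0.619 0.256]
173 259 377 [-0.021 -0.118] [0.606 0.258]
185 258 377 [-0.022 -0.121] [0.594 0.261]
197 255 380 [-0.023 -0.128] [0.581 0.263]
209 256 380 [-0.023 -0.129] [0.568 0.265]
221 257 379 [-0.023 -0.128] [0.555 0.267]
233 258 378 [-0.023 -0.128] [0.541 0.27 ]
handle px 258 332 165 277
scene bailer [0.592 0.253 0.001] 0.89
scene bailer_handle [0.589 0.258 0.003] 0.8
scene mug [0.468 0.27  0.048] 0.64
scene float1 [0.516 0.012 0.048] 0.48
side bailer [0.6   0.259 0.007] 0.84
side bailer_handle [0.594 0.262 0.01 ] 0.78
side mug [0.466 0.268 0.054] 0.79
side float1 [0.57  0.028 0.044] 0.59
```

Request:
jog_arm(increments=[[0,0,-1,0],[0,0,-1,0],[0,1,-1,0],[0,1,-0.4,0],[0,1,0,0],[0,1,0,0],[-0.5,1,0,0],[-0.5,1,0,0],[-0.5,1,0,0],[-0.5,1,0,0]], grip=0)

```text
time_s: 44.85
tcp_pos: [0.5257, 0.1058, 0.3973]
ee_rot: [[0.984, -0.178, -0.003], [-0.178, -0.984, -0.001], [-0.002, 0.001, -1.0]]
wrist_force: [-0.1, -0.3, -0.2]
gripper_width: 0.005
gripper_force: 0.0
```

Request:
jog_arm(increments=[[-0.6,1,0,0],[-0.6,1,0,0],[-0.6,1,0,0],[-0.6,1,0,0],[-0.6,1,0,0],[-0.5,1,0,0],[-0.4,1,0,0],[0,0,0,0]])

```text
time_s: 45.65
tcp_pos: [0.4233, -0.0184, 0.3981]
ee_rot: [[0.984, -0.18, -0.002], [-0.18, -0.984, -0.0], [-0.002, 0.001, -1.0]]
wrist_force: [0.8, -0.0, -0.0]
gripper_width: 0.002
gripper_force: 0.0
```

Run:
```python
from h import *
s=sense(); print(s["time_s"],s["tcp_pos"],s["gripper_width"])
R=np.array(s["ee_rot"]); print("to start",R.T@(np.array([.424,-.017,.307])-s["tcp_pos"])/.02)
a=eyes.capture("wrist"); hsv=cv2.cvtColor(a,cv2.COLOR_BGR2HSV); T=np.asarray(K["wrist"]["T_tool_cam"])
def pw(X): c=T[:3,:3].T@(R.T@(np.asarray(X)-s["tcp_pos"])-T[:3,3]);p=np.asarray(K["wrist"]["camera_matrix"])@c;return (p[:2]/p[2]).round(0)
for f in (40,44,48,52):
    t=np.radians(-80.4-f);u=np.array([np.cos(t),np.sin(t)]);h=np.array([.537,.0955]); print(f,"peg",pw(np.r_[h+.145*u,.17]),"base",pw(np.r_[h+.145*u,.112]),"disc",pw(np.r_[h+.094*u,.112]))
for d in eyes.outline_of("wrist","keeper_peg")[:1]:
    m=d["mask"]>0; w=m&(hsv[...,1]>100); print(d["conf"])
    for v in range(5,290,15):
        x=np.nonzero(m[v])[0]; b=np.nonzero(w[v])[0]; 
        if len(x): print(v,x.min(),x.max(),(b.min(),b.max()) if len(b) else None)
spots("wrist",["float1"],4)
```

```text
45.65 [ 0.42328289 -0.01841835  0.3981109 ] 0.0021284473547097883
to start [ 0.03045412 -0.0788234   4.55545449]
40 peg [325. 162.] base [324. 149.] disc [267. 128.]
44 peg [320. 176.] base [320. 160.] disc [264. 136.]
48 peg [313. 189.] base [314. 171.] disc [261. 143.]
52 peg [306. 201.] base [309. 181.] disc [258. 150.]
0.7
80 138 171 (np.int64(171), np.int64(171))
95 136 186 None
110 171 263 None
125 200 286 None
140 223 293 (np.int64(223), np.int64(223))
155 227 295 None
170 237 324 (np.int64(309), np.int64(321))
185 303 352 (np.int64(303), np.int64(325))
200 302 356 (np.int64(302), np.int64(324))
wrist float1 [ 0.537 -0.022  0.046] 0.75
wrist float1 [0.518 0.012 0.047] 0.67
wrist float1 [0.572 0.03  0.046] 0.61
```

Request:
jog_arm(increments=[[-0.3,-0.1,0.6,0],[0,0,1,0],[0,0,1,0],[0,0,1,0],[0,0,0.7,0],[0,0,0.25,0],[0,0,0,0]])

```text
time_s: 46.5
tcp_pos: [0.42, -0.0129, 0.3071]
ee_rot: [[0.984, -0.176, -0.002], [-0.176, -0.984, -0.001], [-0.002, 0.001, -1.0]]
wrist_force: [0.4, -0.1, -0.1]
gripper_width: 0.002
gripper_force: 0.0
```

Run:
```python
from h import *
s=sense(); print(s["time_s"],s["tcp_pos"],s["wrist_force"])
R=np.array(s["ee_rot"]); h=np.array([.537,.0955]); p=lambda f: h+.145*np.array([np.cos(np.radians(-80.4-f)),np.sin(np.radians(-80.4-f))])-.0185*R[:2,0]
fs=[48,42,36,30,24,18,13,8,4,0,-2]
print("first",(R.T@np.r_[p(48)-np.array(s["tcp_pos"])[:2],0]/.02).round(2))
for a,b in zip(fs,fs[1:]): print(b,(R.T@np.r_[p(b)-p(a),0]/.02).round(2))
```

```text
46.5 [ 0.42004248 -0.01287021  0.30713564] [ 0.37908626 -0.06909499 -0.14596878]
first [ 0.44  0.02 -0.  ]
42 [ 0.69  0.32 -0.  ]
36 [ 0.72  0.25 -0.  ]
30 [ 0.74  0.17 -0.  ]
24 [ 0.75  0.1  -0.  ]
18 [ 0.76  0.02 -0.  ]
13 [ 0.63 -0.05 -0.  ]
8 [ 0.62 -0.1  -0.  ]
4 [ 0.49 -0.12 -0.  ]
0 [ 0.48 -0.15 -0.  ]
-2 [ 0.24 -0.09 -0.  ]
```

Request:
jog_arm(increments=[[0.44,0,0,0],[0.69,0.32,0,0],[0.72,0.25,0,0],[0.74,0.17,0,0],[0.75,0.1,0,0],[0.76,0,0,0],[0.63,-0.05,0,0],[0.5,-0.1,0,0],[0,0,0,0]])

```text
time_s: 47.4
tcp_pos: [0.5218, -0.0451, 0.3081]
ee_rot: [[0.984, -0.177, 0.002], [-0.177, -0.984, 0.0], [0.002, -0.001, -1.0]]
wrist_force: [-0.1, 0.0, -0.0]
gripper_width: 0.005
gripper_force: 0.0
```

```bash
cat > kp.py <<'E'
from h import *
s=sense(); print(s["time_s"],s["tcp_pos"],s["wrist_force"])
R=np.array(s["ee_rot"]); h=np.array([.537,.0955]); d=np.array(s["tcp_pos"])[:2]+.0185*R[:2,0]-h; print("phi if touching",-80.4-np.degrees(np.arctan2(d[1],d[0])),np.hypot(*d))
a=eyes.capture("wrist");hsv=cv2.cvtColor(a,cv2.COLOR_BGR2HSV);cv2.imwrite("pics/k.png",a)
T=np.asarray(K["wrist"]["T_tool_cam"])
def pw(X): c=T[:3,:3].T@(R.T@(np.asarray(X)-s["tcp_pos"])-T[:3,3]);p=np.asarray(K["wrist"]["camera_matrix"])@c;return (p[:2]/p[2]).round(0)
for f in (-2,0,4,8,12):
    t=np.radians(-80.4-f);u=np.array([np.cos(t),np.sin(t)]); print(f,"peg",pw(np.r_[h+.145*u,.17]),"disc",pw(np.r_[h+.094*u,.112]),"end",pw(np.r_[h+.188*u,.112]))
for dd in eyes.outline_of("wrist","keeper_peg")[:1]:
    m=dd["mask"]>0; w=m&(hsv[...,1]>100); print(dd["conf"])
    for v in range(5,290,15):
        x=np.nonzero(m[v])[0]; b=np.nonzero(w[v])[0]
        if len(x): print(v,x.min(),x.max(),(b.min(),b.max()) if len(b) else None)
E
python3 kp.py
```

```text
47.4 [ 0.5218284  -0.04507411  0.30808555] [-0.05120626  0.03316561 -0.04013504]
phi if touching 8.39086997906 0.14388125144009178
-2 peg [305. 201.] disc [230. 202.] end [380. 142.]
0 peg [309. 212.] disc [232. 206.] end [384. 153.]
4 peg [317. 234.] disc [236. 216.] end [389. 175.]
8 peg [323. 255.] disc [240. 226.] end [393. 196.]
12 peg [327. 276.] disc [242. 236.] end [395. 216.]
0.69
185 209 392 (np.int64(348), np.int64(348))
200 192 394 (np.int64(311), np.int64(333))
215 188 346 (np.int64(307), np.int64(337))
230 158 340 (np.int64(305), np.int64(340))
245 79 344 (np.int64(79), np.int64(344))
260 77 336 (np.int64(150), np.int64(335))
275 82 112 None
```

Request:
jog_arm(increments=[[0.49,-0.12,0,0],[0.48,-0.15,0,0],[0.2,-0.07,0,0],[0.15,-0.05,0,0],[0,0,0,0]])

```text
time_s: 48.0
tcp_pos: [0.5433, -0.0432, 0.3072]
ee_rot: [[0.984, -0.179, -0.018], [-0.179, -0.984, -0.003], [-0.017, 0.006, -1.0]]
wrist_force: [-19.1, -1.1, 13.0]
gripper_width: 0.001
gripper_force: 9.4
```

```bash
python3 kp.py
```

```text
48.0 [ 0.54334647 -0.04322349  0.30723536] [-19.05351648  -1.11297617  13.02535404]
phi if touching -0.20531942724778673 0.14413364159382563
-2 peg [316. 244.] disc [239. 229.] end [386. 172.]
0 peg [321. 254.] disc [241. 234.] end [390. 183.]
4 peg [328. 274.] disc [245. 243.] end [395. 203.]
8 peg [333. 294.] disc [248. 252.] end [399. 223.]
12 peg [337. 313.] disc [251. 262.] end [401. 242.]
0.67
185 352 390 None
200 208 393 (np.int64(316), np.int64(326))
215 195 350 (np.int64(307), np.int64(336))
230 191 339 (np.int64(305), np.int64(339))
245 179 341 (np.int64(303), np.int64(341))
260 138 335 (np.int64(304), np.int64(335))
275 88 331 (np.int64(314), np.int64(331))
```

Request:
jog_arm(increments=[[-0.5,0,0,0],[-1,0,0,0],[0,0,-1,0],[0,0,-1,0],[0,0,-1,0],[0,0,-1,0],[0,0,-1,0],[-1,0,0,0],[-1,0,0,0],[0,0,0,0]])

```text
time_s: 49.1
tcp_pos: [0.4775, -0.0296, 0.4085]
ee_rot: [[0.984, -0.176, 0.002], [-0.176, -0.984, 0.001], [0.002, -0.001, -1.0]]
wrist_force: [1.2, 0.2, 0.5]
gripper_width: 0.009
gripper_force: 0.0
```

```bash
python3 kp.py
python3 - <<'E'
from h import *
spots("wrist",["float1"],4)
for c in("scene","side"):
    eyes.capture(c); spots(c,["float1","keeper_peg"],3); spots(c,["bailer","bailer_lip","mug","compass","jar"],1)
E
```

```text
49.1 [ 0.47754014 -0.02955655  0.40846758] [1.22642902 0.16629334 0.46145268]
phi if touching 27.42101720301484 0.13478035930377583
-2 peg [322.  88.] disc [266. 114.] end [370.  70.]
0 peg [325.  96.] disc [268. 118.] end [373.  78.]
4 peg [329. 111.] disc [270. 125.] end [377.  94.]
8 peg [333. 126.] disc [273. 133.] end [380. 110.]
12 peg [335. 140.] disc [274. 140.] end [381. 126.]
0.75
80 350 373 None
95 243 367 (np.int64(315), np.int64(338))
110 233 335 (np.int64(318), np.int64(334))
125 231 300 None
140 193 296 None
155 153 280 (np.int64(280), np.int64(280))
170 158 183 None
wrist float1 [ 0.536 -0.026  0.046] 0.65
wrist float1 [0.506 0.019 0.051] 0.65
wrist float1 [0.583 0.036 0.051] 0.6
scene float1 [0.573 0.031 0.047] 0.47
scene keeper_peg [0.56 0.   0.11] 0.82
scene bailer [0.594 0.258 0.   ] 0.92
scene bailer_lip [0.584 0.257 0.003] 0.84
scene mug [0.466 0.275 0.052] 0.71
scene compass [ 0.43  -0.075  0.017] 0.93
side float1 [0.561 0.029 0.04 ] 0.48
side keeper_peg [ 0.549 -0.015  0.11 ] 0.75
side bailer [0.604 0.253 0.001] 0.78
side bailer_lip [0.609 0.253 0.   ] 0.89
side mug [0.455 0.267 0.049] 0.79
side compass [ 0.427 -0.081  0.02 ] 0.55
side jar [0.78  0.052 0.063] 0.92
```

Run:
```python
from h import *
s=sense(); R=np.array(s["ee_rot"]); T=np.asarray(K["wrist"]["T_tool_cam"]); h=np.array([.537,.0955])
def pw(X): c=T[:3,:3].T@(R.T@(np.asarray(X)-s["tcp_pos"])-T[:3,3]);p=np.asarray(K["wrist"]["camera_matrix"])@c;return p[:2]/p[2]
m=eyes.outline_of("wrist","keeper_peg")[0]["mask"]>0
def sil(f,dx,dy):
    t=np.radians(-80.4-f);u=np.array([np.cos(t),np.sin(t)]);n=np.array([-u[1],u[0]]);o=h+[dx,dy]; im=np.zeros((400,640),np.uint8)
    def poly(P): cv2.fillConvexPoly(im,np.array([pw(q) for q in P]).round().astype(np.int32),1)
    poly([np.r_[o+a*u+b*n,.112] for a,b in((0,-.008),(.188,-.008),(.188,.008),(0,.008))])
    poly([np.r_[o+.094*u+.03*(np.cos(w)*u+np.sin(w)*n),.112] for w in np.linspace(0,6.28,24)])
    c=o+.145*u; P=[np.r_[c+.009*np.array([np.cos(w),np.sin(w)]),z] for w in np.linspace(0,6.28,16) for z in(.112,.17)]
    cv2.fillConvexPoly(im,cv2.convexHull(np.array([pw(q) for q in P],np.float32)).round().astype(np.int32),1); return im>0
L=[]
for f in np.arange(-5,9,1):
    b=max(((sil(f,dx,dy)&m).sum()/(sil(f,dx,dy)|m).sum(),dx,dy) for dx in(-.006,-.003,0,.003,.006) for dy in(-.004,0,.004)); L.append((b[0].round(3),f,b[1:]))
print(sorted(L,reverse=True,key=lambda q:q[0])[:6])
s1=dict(tcp_pos=[0.59447806,0.2580781,0.3323944],ee_rot=np.array([[.984,-.177,0],[-.177,-.984,0],[0,0,-1.]]))
print("handle front",onz(s1,(320,165),.066),"lip",onz(s1,(318,124),.001))
```

```text
[(np.float64(0.89), np.int64(0), (-0.003, 0)), (np.float64(0.844), np.int64(-1), (-0.006, 0)), (np.float64(0.842), np.int64(1), (0, 0)), (np.float64(0.826), np.int64(-2), (-0.006, 0)), (np.float64(0.811), np.int64(2), (0, 0)), (np.float64(0.775), np.int64(3), (0.003, 0))]
handle front [0.62660741 0.25216371 0.066     ] lip [0.65404014 0.24908235 0.001     ]
```

```bash
python3 -c "
from station import r
print(r.finish_job())"
```

```text
the job is handed in; nothing more can be done
None
```

The job is handed in at about 49 s of the 72 s: the last camera checks showed all three floats in the crock, the keeper bar shut at 0° within about 1°, and the bailer released flat on the bench, but the hand-in call returned no verdict.

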